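# Line up the mosaic sample tiles and fill the chip well

## Robot

A 6-joint arm with a two-finger parallel gripper is mounted at the origin on the work surface. World frame = base frame: x ahead of the robot, y to its left, z up, the work surface at z = 0. Lengths are in m, angles in degrees, forces in N, time in s.
With the tool pointing down it reaches from about 0.375 to 0.9 m from the base axis. Payload 3.1 kg.
Tool frame: the origin (TCP) lies on the centre line of the jaws, within the pads' length; the fingertips stand 14 mm ahead of it and the grasp point (between the pads) lies 5 mm behind it (bot.tips_ahead is the distance from the TCP to the fingertips, in m); z points along the fingers, y is the line along which they close (so a half turn about z gives the same grasp; the last joint's range is limited). The gripper opens to 87 mm and grips with 3 to 60 N. Pads are 19 mm wide; open, the fingers measure 117 mm over their backs; the gripper's body (75 mm by 190 mm) begins 51 mm behind the grasp point.
Start: joints at [60.304, 30.224, 82.088, -0, 67.689, -10.227], TCP at [0.208, 0.589, 0.237] pointing down, gripper open.
Joint ranges: [-176.69, 176.69], [-43.24, 126.21], [12.49, 139.97], [-82, 262], [0, 151.66], [-163.58, 163.58]. Speed limits (degrees/s): [159.86, 159.86, 180, 180, 180, 180].

## Interface

Orientations are given as a 3x3 rotation matrix whose columns are the frame's x, y, z axes.
In Python, from rig import bot gives the robot as it stands.
- The arm moves only by the tool play_rows, never from a script. Its argument "moves" is a list that holds one entry, the list of rows, each a list of 6 numbers: the shift along the tool's x, y, z in mm, then the turn, a rotation vector about the tool's x, y, z in rad. A call has 1 to 5 rows; each row shifts and turns the commanded pose from where the row before left it, along the tool's axes as they then stand; what a row does not reach is not made up. A row lasts 1/10 s, in which the tool goes at most 50 mm and 8.59 degrees, less where a joint would pass 70% of its speed; a pose out of reach is approached as far as the arm can. A call with a gripper value outside its range is refused whole. "fingers" is the opening, from -1 (shut) to 1 (fully open), set as the call begins (left out, the last holds). The fingers move at their own pace and stop on an object; the grip force is fixed at half the most. Time passes only in rows, so rows that do not move let the fingers close. It gives the time, the measured TCP pose, the force, the opening and the grip force at its end, in the units of the state.
- bot.read_state(): the state, without advancing time (a new reading comes with each control period).
- bot.capture(name): name is "scene" or "side" or "wrist"; returns a dict with "image" (384x512x3 uint8, blue, green, red), "fx", "fy", "cx", "cy" (pixels), "R" (3x3) and "t" (3): a world point X has camera coordinates R X + t. Camera axes: x right, y down, z forward; pixel columns grow to the right and rows downward; lengths in m; the calibration is good to about 2 mm. A picture is of the moment at which its call begins. There is no depth.
- bot.hand_in(): hands the job in; it is judged then, once.
Trained networks look in a picture, given as the dict that the camera call returned (one of the last four; its "shot" number tells which), for a name from the list of things; names that differ only in an ending like _2 or _b are one class to them, and where a whole thing is asked for, a point or a joint stands for the part that bears it (a point fixed in the world has none). Each returns a list of dicts, best first, with "confidence" (0 to 1); they miss things now and then, are a little off and sometimes report something else, mostly with a low value. They report only what shows in the picture. A call takes as long as a camera call.
- bot.search_frame(picture, query): "centre" ([column, row] in pixels, amid what is visible of it).
- bot.silhouettes(picture, query): "pixels" (384x512 bool, what is visible of it) and "centre" ([column, row] in pixels, amid what is visible of it).
- bot.pinpoint(picture, query): "centre" ([column, row] in pixels: a listed point, or the origin of a listed thing).
The state is a dict: "time_s": time; "joint_positions": joint angles; "qvel": joint speeds; "tau": joint torques, N m; "position": TCP position; "tcp_rot": TCP orientation; "force": force on the tool from outside, world axes, zero at the start; "moment": the same for the moment, N m; "opening": opening from 0.0 (shut) to 1.0 (fully open); "grasp_force": force on a finger pad.
Only numpy, scipy, OpenCV 4.12 (cv2) and the standard library are available. Lean on these libraries where they do the work, as an engineer would, in place of code of your own. Each camera call takes 0.05 s, during which the arm holds its last target. There are 200 camera calls.

## Task

Get the mosaic sample tray ready: slide the sample tiles one at a time out of their bays into the empty lane and along it, so that they lie snug one behind another against the lane's closed end (the end beside the chip well), the longest tile first and the shortest last; slide them, never lift them out of the tray. Put the few mosaic chips that lie loose on the tray into its chip well, and pick up the scoop and tip all its chips over its lip into the well too, and stand the empty scoop upright in the middle of the cork mat. Leave the coffee cup and the brush alone.

Things in the scene. Friction and masses are not known exactly. Their poses are not given: they have to be found in the camera images.
- tray: Fixed plywood tray, floor 4 mm thick. Origin: underside, on the centre line of its lane; z up. The lane runs along tray y at x = 0: 57 mm wide, y = -180 to +180 mm (closed end). At the -y end two bays open into it from each side. From y = -38 to +180 mm the lane has walls on both sides: the collecting part. Lane and bay walls are 6 mm thick, 13 mm high over the table (1 mm below the tiles' tops).
- well (a point): Centre of the chip well's inner floor (tray x = 113.5, y = 98, z = 4 mm); an open box inside the tray, beside the lane's collecting part: inside 95 mm along tray x by 168 mm along tray y, walls 4 mm thick and 36 mm high over the table.
- bay1 (a point): Centre of one bay's floor (tray x = -54.5, y = -146 mm); the other three are at (-54.5, -72), (54.5, -146), (54.5, -72) mm. A bay is 68 mm wide along tray y and 52 mm deep along tray x (to x = +-80.5 mm), with no wall towards the lane; a tile in it has its origin about at the bay's centre.
- tile64: Loose sample tile, about 104 g: a white slab 50 mm along its x, 64 mm long along y, 10 mm thick, with an upright dark wooden grip in the middle, 12 mm (x) by 22 mm (y), top 45 mm over the underside. The tiles differ only in length (64, 54, 44, 34 mm); two to four are there, each in a bay at first. Origin: centre of the underside; x and y as the tray's.
- tile54: Loose sample tile, about 94 g: a white slab 50 mm along its x, 54 mm long along y, 10 mm thick, with an upright dark wooden grip in the middle, 12 mm (x) by 22 mm (y), top 45 mm over the underside. The tiles differ only in length (64, 54, 44, 34 mm); two to four are there, each in a bay at first. Origin: centre of the underside; x and y as the tray's.
- tile44: Loose sample tile, about 84 g: a white slab 50 mm along its x, 44 mm long along y, 10 mm thick, with an upright dark wooden grip in the middle, 12 mm (x) by 22 mm (y), top 45 mm over the underside. The tiles differ only in length (64, 54, 44, 34 mm); two to four are there, each in a bay at first. Origin: centre of the underside; x and y as the tray's.
- tile34: Loose sample tile, about 74 g: a white slab 50 mm along its x, 34 mm long along y, 10 mm thick, with an upright dark wooden grip in the middle, 12 mm (x) by 22 mm (y), top 45 mm over the underside. The tiles differ only in length (64, 54, 44, 34 mm); two to four are there, each in a bay at first. Origin: centre of the underside; x and y as the tray's.
- scoop: Loose grey scoop cup, about 90 g empty, holding the chips. Origin: underside, centre of its flat floor, 80 (x) by 58 mm (y), 4 mm thick. Flat upright side walls, 58 mm across the outside, 4 mm thick, x = -40 to +40 mm, 40 mm high; back wall at x = -40. On the +x side the floor rises at 30 degrees to an open pouring lip. z up when upright.
- lip (a point): Middle of the scoop's pouring lip: 81 mm along the scoop's +x and 27 mm over its underside.
- chip1: Loose terracotta mosaic chip, 16 x 16 x 14 mm, 10 g; origin: centre of its underside. At first in the scoop, with three to five others.
- chip2: Loose terracotta mosaic chip, 16 x 16 x 14 mm, 10 g; origin: centre of its underside. At first in the scoop, with three to five others.
- chip3: Loose terracotta mosaic chip, 16 x 16 x 14 mm, 10 g; origin: centre of its underside. At first in the scoop, with three to five others.
- chip4: Loose terracotta mosaic chip, 16 x 16 x 14 mm, 10 g; origin: centre of its underside. At first in the scoop, with three to five others.
- chip5: Loose terracotta mosaic chip, 16 x 16 x 14 mm, 10 g; origin: centre of its underside. At first in the scoop, with three to five others.
- chip6: Loose terracotta mosaic chip, 16 x 16 x 14 mm, 10 g; origin: centre of its underside. At first in the scoop, with three to five others.
- chip7: Loose terracotta mosaic chip, 16 x 16 x 14 mm, 10 g; origin: centre of its underside. At first lying loose on the tray's floor beside the bays (tray x about 118 to 145, y about -170 to -35 mm, no wall on the outer side), with two or three others.
- chip8: Loose terracotta mosaic chip, 16 x 16 x 14 mm, 10 g; origin: centre of its underside. At first lying loose on the tray's floor beside the bays (tray x about 118 to 145, y about -170 to -35 mm, no wall on the outer side), with two or three others.
- chip9: Loose terracotta mosaic chip, 16 x 16 x 14 mm, 10 g; origin: centre of its underside. At first lying loose on the tray's floor beside the bays (tray x about 118 to 145, y about -170 to -35 mm, no wall on the outer side), with two or three others.
- chip10: Loose terracotta mosaic chip, 16 x 16 x 14 mm, 10 g; origin: centre of its underside. At first lying loose on the tray's floor beside the bays (tray x about 118 to 145, y about -170 to -35 mm, no wall on the outer side), with two or three others.
- mat: Fixed flat cork mat, 170 mm (x) by 120 mm (y), 3 mm thick; origin: centre of its underside.
- coffee_cup: Bystander: white coffee cup, 72 mm wide, 58 mm high, standing on a saucer. Origin: centre of its underside.
- brush: Bystander: a brush lying on the table.

How it is judged:
By the outcome, as a careful person would: the job done as asked, in the order asked, and still so for the second after the job is handed in, with the robot touching nothing.
Of tile64, tile54, tile44, tile34 only 2 to 4 are there at a start; the rules pass over those that are not, and their reading is None.
Of chip1, chip2, chip3, chip4, chip5, chip6 only 4 to 6 are there at a start; the rules pass over those that are not, and their reading is None.
Of chip7, chip8, chip9, chip10 only 3 to 4 are there at a start; the rules pass over those that are not, and their reading is None.
At some moment in a run one of tile64, tile54, tile44, tile34 may be knocked a few centimetres aside while the robot is not near it.
Once in a run the grip may slacken for a moment while it holds something.
It also fails if it takes over 210 s, if anything falls off the work surface, if the arm or the gripper's body presses on something with over 40 N, if the wrist force passes 120 N, or if a joint passes its speed limit or range.

## Working session

There is one attempt and no reset: what is moved stays moved. The work goes in short steps, Python scripts to look and compute and a tool call to move; the robot and the scene stay as the last step left them, time stands still between calls to the robot, and variables do not carry over. Pictures are saved under pics/ and viewed, at most 14 in all, crops included, and the job is handed in when it is done.

Besides the shell and the picture viewer there is one more tool, called after ">>>" as name(argument=value, ...), one argument or row to a line, values as JSON. play_rows: Moves the arm, as the interface text tells. Its arguments: {"type":"object","properties":{"moves":{"type":"array","items":{"type":"array","items":{"type":"array","items":{"type":"number"}}}},"fingers":{"type":"number"}},"required":["moves"]}

```bash
mkdir -p pics; ls
python3 - <<'E'
from rig import bot
import cv2,numpy as np
for n in ["scene","side"]:
    p=bot.capture(n); cv2.imwrite(f"pics/{n}0.png",p["image"])
    print(n,p["fx"],p["cx"],p["cy"],"campos",(-np.array(p["R"]).T@np.array(p["t"])).round(3),np.array(p["R"]).round(3).tolist())
    for q in ["tray","well","bay1","tile64","tile54","tile44","tile34","scoop","lip","mat","chip7","coffee_cup","brush"]:
        r=bot.pinpoint(p,q); print(q,[(np.round(d["centre"]).tolist(),round(d["confidence"],2)) for d in r[:10]])
s=bot.read_state();print(s)
E
```

```text
pics
scene 460.66370053475777 252.50341729607712 193.1358257265659 campos [ 1.128 -0.877  0.933] [[0.834, 0.552, 0.004], [0.362, -0.542, -0.759], [-0.417, 0.634, -0.652]]
tray [([233.0, 202.0], 0.58)]
well [([278.0, 190.0], 0.55)]
bay1 [([192.0, 219.0], 0.96)]
tile64 [([228.0, 231.0], 0.79), ([194.0, 219.0], 0.75), ([206.0, 202.0], 0.61)]
tile54 [([228.0, 231.0], 0.79), ([194.0, 219.0], 0.75), ([206.0, 202.0], 0.61)]
tile44 [([228.0, 231.0], 0.79), ([194.0, 219.0], 0.75), ([206.0, 202.0], 0.61)]
tile34 [([228.0, 231.0], 0.79), ([194.0, 219.0], 0.75), ([206.0, 202.0], 0.61)]
scoop [([154.0, 269.0], 0.64), ([151.0, 266.0], 0.52)]
lip [([177.0, 275.0], 0.64)]
mat [([295.0, 146.0], 0.6)]
chip7 [([259.0, 229.0], 0.59), ([246.0, 247.0], 0.58), ([252.0, 236.0], 0.44), ([148.0, 265.0], 0.42), ([270.0, 217.0], 0.41), ([156.0, 276.0], 0.39), ([157.0, 262.0], 0.37), ([159.0, 266.0], 0.36)]
coffee_cup [([158.0, 267.0], 0.66), ([228.0, 298.0], 0.58)]
brush [([342.0, 169.0], 0.89), ([149.0, 263.0], 0.59)]
side 438.2003937378034 255.99736085802985 189.6864106209658 campos [ 0.008 -0.578  0.702] [[0
[... 1146 characters left out ...]
.17344253e-04,
        6.76886180e+01, -1.02273439e+01]), 'qvel': array([-0.07018735,  0.0147899 , -0.04565081, -0.05443112, -0.0791061 ,
       -0.08834097]), 'tau': array([-2.26614968e-03, -4.40019679e+01, -1.76974171e+01,  6.31811237e-02,
        5.06417791e-02, -1.80287878e-05]), 'position': array([0.20828156, 0.58926346, 0.23655599]), 'tcp_rot': array([[-9.42822058e-01,  3.33296513e-01,  1.80310714e-05],
       [ 3.33296514e-01,  9.42822058e-01,  1.80139291e-05],
       [-1.09961121e-05,  2.29936229e-05, -1.00000000e+00]]), 'force': array([-0.04485214,  0.17070056, -0.36132493]), 'moment': array([-0.03600778,  0.03954068,  0.02770212]), 'grasp_force': 0.0, 'opening': 1.0025588736505282}
```

View pics/scene0.png

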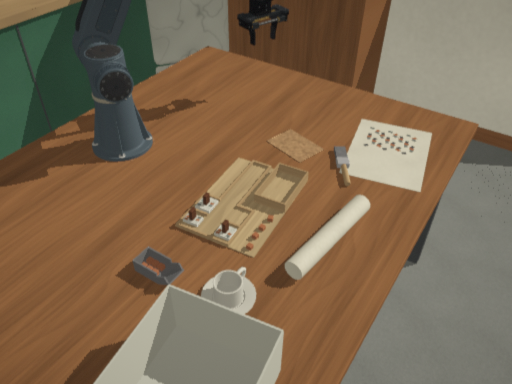

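View pics/side0.png

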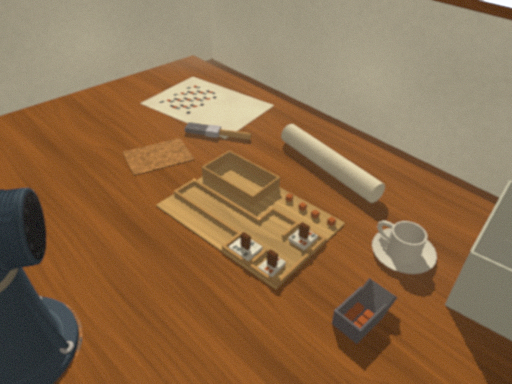

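```bash
cat > h.py <<'E'
from rig import bot
import cv2,numpy as np
np.set_printoptions(precision=4,suppress=True)
def ray(p,px):
    R,t=np.array(p["R"]),np.array(p["t"])
    d=R.T@np.array([(px[0]-p["cx"])/p["fx"],(px[1]-p["cy"])/p["fy"],1.]); return -R.T@t,d
def onz(p,px,z):
    o,d=ray(p,px); return o+d*(z-o[2])/d[2]
def proj(p,X):
    c=np.array(p["R"])@np.array(X)+np.array(p["t"]); return np.array([p["cx"]+p["fx"]*c[0]/c[2],p["cy"]+p["fy"]*c[1]/c[2]])
E
python3 - <<'E'
from h import *
P={n:bot.capture(n) for n in ["scene","side"]}
# provisional from the pinpoints
S=lambda px,z:onz(P["scene"],px,z); D=lambda px,z:onz(P["side"],px,z)
print("tray",S([233,202],0),D([241,223],0))
print("well",S([278,190],.004),D([239,183],.004))
for a in [[228,231],[194,219],[206,202]]: print("tile S",S(a,.004))
for a in [[303,239],[241,250],[272,267]]: print("tile D",D(a,.004))
print("bay1",S([192,219],.004),D([267,266],.004))
print("scoop",S([154,269],0),S([151,266],0),D([357,319],0)); print("lip",S([177,275],.027),D([384,287],.027))
print("mat",S([295,146],0),D([159,157],0)); print("cup",S([228,298],0),D([404,250],0)); print("brush",S([342,169],0.01),D([217,133],0.01))
for a in [[259,229],[246,247],[252,236],[270,217]]: print("chip S",S(a,.004))
for a in [[289,195],[330,222],[316,216],[304,211]]: print("chip D",D(a,.004))
E
```

```text
tray [ 0.5046 -0.0359  0.    ] [ 0.5033 -0.025   0.    ]
well [0.5915 0.0845 0.004 ] [0.5961 0.0868 0.004 ]
tile S [ 0.5667 -0.1477  0.004 ]
tile S [ 0.456  -0.1629  0.004 ]
tile S [ 0.4393 -0.0849  0.004 ]
tile D [ 0.5689 -0.1589  0.004 ]
tile D [ 0.4441 -0.0913  0.004 ]
tile D [ 0.46   -0.1702  0.004 ]
bay1 [ 0.4512 -0.1661  0.004 ] [ 0.4542 -0.1613  0.004 ]
scoop [ 0.4852 -0.3642 -0.    ] [ 0.4717 -0.361   0.    ] [ 0.4913 -0.3653  0.    ]
lip [ 0.5648 -0.3615  0.027 ] [ 0.5707 -0.3652  0.027 ]
mat [0.5148 0.3281 0.    ] [0.5108 0.3253 0.    ]
cup [ 0.6994 -0.3317  0.    ] [ 0.7126 -0.3283 -0.    ]
brush [0.7145 0.2864 0.01  ] [0.7015 0.3043 0.01  ]
chip S [ 0.6353 -0.0924  0.004 ]
chip S [ 0.6433 -0.17    0.004 ]
chip S [ 0.634  -0.1263  0.004 ]
chip S [ 0.6352 -0.0331  0.004 ]
chip D [ 0.6573 -0.0324  0.004 ]
chip D [ 0.6572 -0.1641  0.004 ]
chip D [ 0.6485 -0.1286  0.004 ]
chip D [ 0.6405 -0.0977  0.004 ]
```

```bash
cat >> h.py <<'E'
from scipy.spatial.transform import Rotation as Ro
import json
def down(a):  # tool down, tool y axis at world angle a (deg)
    a=np.radians(a); y=np.array([np.cos(a),np.sin(a),0]); z=np.array([0,0,-1.]); return np.c_[np.cross(y,z),y,z]
def plan(wps,start=None,step=45.,ang=.14):
    """wps: (pos m, R[, step mm]); prints rows for play_rows in groups of 5"""
    s=bot.read_state(); p,R=(s["position"],s["tcp_rot"]) if start is None else start
    p=np.array(p);R=np.array(R); rows=[]
    for w in wps:
        q,Q=np.array(w[0]),np.array(w[1]); st=w[2] if len(w)>2 else step
        rv=Ro.from_matrix(R.T@Q).as_rotvec(); n=int(max(1,np.ceil(max(np.linalg.norm(q-p)*1e3/st,np.linalg.norm(rv)/ang))))
        q0,R0,p0=q,R,p
        for i in range(n):
            t=p0+(q0-p0)*(i+1)/n; T=R0@Ro.from_rotvec(rv*(i+1)/n).as_matrix()
            d=np.r_[R.T@(t-p)*1e3,Ro.from_matrix(R.T@T).as_rotvec()]
            d=np.r_[d[:3].round(1),d[3:].round(3)]+0.
            rows.append(d.tolist()); p=p+R@d[:3]/1e3; R=R@Ro.from_rotvec(d[3:]).as_matrix()
    for i in range(0,len(rows),5): print(json.dumps(rows[i:i+5]))
    return p,R
E
python3 - <<'E'
from h import *
plan([([.43,-.05,.36],down(11))])
E
```

```text
[[-26.4, -33.0, -7.7, 0.0, 0.0, 0.065], [-28.5, -31.3, -7.7, 0.0, 0.0, 0.065], [-30.4, -29.4, -7.7, 0.0, 0.0, 0.065], [-32.3, -27.3, -7.8, 0.0, 0.0, 0.065], [-34.0, -25.1, -7.7, 0.0, 0.0, 0.065]]
[[-35.5, -22.9, -7.7, 0.0, 0.0, 0.065], [-37.0, -20.6, -7.7, 0.0, 0.0, 0.065], [-38.2, -18.1, -7.7, 0.0, 0.0, 0.064], [-39.3, -15.6, -7.7, 0.0, 0.0, 0.065], [-40.3, -13.0, -7.8, 0.0, 0.0, 0.065]]
[[-40.9, -10.4, -7.7, 0.0, 0.0, 0.065], [-41.6, -7.7, -7.7, 0.0, 0.0, 0.065], [-42.0, -5.0, -7.7, 0.0, 0.0, 0.065], [-42.2, -2.2, -7.7, 0.0, 0.0, 0.065], [-42.3, 0.5, -7.7, 0.0, 0.0, 0.065]]
[[-42.2, 3.3, -7.8, 0.0, 0.0, 0.065]]
```

>>> play_rows(
  moves=[
    [[-26,-33,-8,0,0,0.065],[-28,-31,-8,0,0,0.065],[-30,-29,-8,0,0,0.065],[-32,-27,-8,0,0,0.065],[-34,-25,-8,0,0,0.065]],
  ],
)

```text
time_s: 2.0
position: [0.2769, 0.3897, 0.277]
tcp_rot: [[-0.786, 0.619, 0.001], [0.619, 0.786, 0.0], [-0.0, 0.001, -1.0]]
force: [1.8, -0.5, 0.8]
opening: 1.0
grasp_force: 0.0
```

>>> play_rows(
  moves=[
    [[-36,-23,-8,0,0,0.065],[-37,-21,-8,0,0,0.065],[-38,-18,-8,0,0,0.065],[-39,-16,-8,0,0,0.065],[-40,-13,-8,0,0,0.065]],
  ],
)

```text
time_s: 2.5
position: [0.3454, 0.1895, 0.3172]
tcp_rot: [[-0.547, 0.837, 0.001], [0.837, 0.547, 0.0], [-0.0, 0.001, -1.0]]
force: [0.8, -0.7, 0.3]
opening: 1.002
grasp_force: 0.0
```

>>> play_rows(
  moves=[
    [[-41,-10,-8,0,0,0.065],[-42,-8,-8,0,0,0.065],[-42,-5,-8,0,0,0.065],[-42,-2,-8,0,0,0.065],[-42,0,-8,0,0,0.065]],
  ],
)

```text
time_s: 3.0
position: [0.4144, -0.0105, 0.3572]
tcp_rot: [[-0.25, 0.968, 0.001], [0.968, 0.25, -0.0], [-0.0, 0.001, -1.0]]
force: [1.0, -0.4, -0.5]
opening: 1.001
grasp_force: 0.0
```

>>> play_rows(
  moves=[
    [[-42,3,-8,0,0,0.065],[0,0,0,0,0,0],[0,0,0,0,0,0]],
  ],
)

```text
time_s: 3.3
position: [0.4276, -0.0493, 0.3645]
tcp_rot: [[-0.188, 0.982, -0.0], [0.982, 0.188, 0.001], [0.001, -0.0, -1.0]]
force: [-0.3, -0.7, 0.9]
opening: 0.997
grasp_force: 0.0
```

Run:
```python
from h import *
s=bot.read_state(); print(s["time_s"],s["position"],s["tcp_rot"])
p=bot.capture("wrist"); cv2.imwrite("pics/w1.png",p["image"])
print(p["fx"],"campos",-np.array(p["R"]).T@np.array(p["t"]),np.array(p["R"]))
for q,z in [("tray",0),("well",.004),("bay1",.004),("tile64",.004),("scoop",0),("lip",.027),("mat",0),("chip7",.004)]:
    r=bot.pinpoint(p,q)
    for d in r[:9]: print(q,np.round(d["centre"]),round(d["confidence"],2),onz(p,d["centre"],z))
```

```text
3.3 [ 0.4276 -0.0493  0.3645] [[-0.1879  0.9822 -0.0002]
 [ 0.9822  0.1879  0.0005]
 [ 0.0006 -0.0001 -1.    ]]
300.14358452441746 campos [0.411  0.0314 0.5116] [[ 0.9821  0.1884  0.    ]
 [ 0.1798 -0.9373  0.2987]
 [ 0.0563 -0.2933 -0.9544]]
tray [299. 144.] 0.76 [ 0.4977 -0.0258  0.    ]
tray [260. 217.] 0.62 [ 0.4574 -0.1689  0.    ]
well [382.  85.] 0.96 [0.6038 0.0904 0.004 ]
bay1 [257. 219.] 0.62 [ 0.4531 -0.173   0.004 ]
tile64 [258. 216.] 0.87 [ 0.4533 -0.1652  0.004 ]
tile64 [266. 175.] 0.76 [ 0.4531 -0.0889  0.004 ]
tile64 [317. 224.] 0.55 [ 0.5628 -0.1622  0.004 ]
scoop [256. 306.] 0.96 [ 0.4861 -0.3613  0.    ]
scoop [296. 322.] 0.48 [ 0.5745 -0.3835  0.    ]
lip [295. 320.] 0.72 [ 0.5639 -0.3579  0.027 ]
chip7 [372. 194.] 0.69 [ 0.6438 -0.0876  0.004 ]
chip7 [363. 236.] 0.67 [ 0.6516 -0.1693  0.004 ]
chip7 [365. 214.] 0.66 [ 0.6428 -0.1249  0.004 ]
chip7 [375. 169.] 0.66 [ 0.6345 -0.042   0.004 ]
chip7 [263. 314.] 0.46 [ 0.5049 -0.3746  0.004 ]
chip7 [252. 316.] 0.44 [ 0.4833 -0.3825  0.004 ]
chip7 [245. 309.] 0.43 [ 0.4659 -0.3684  0.004 ]
```

View pics/w1.png

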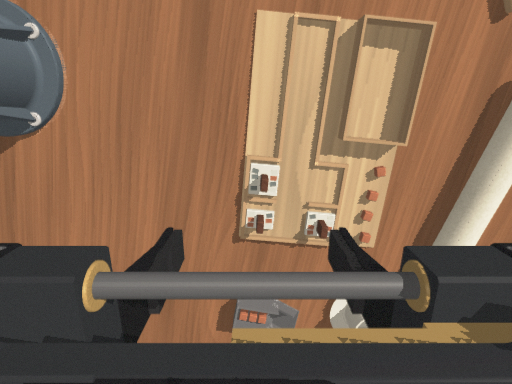

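```bash
cat >> h.py <<'E'
def tw(T,X):  # tray -> world, X in m
    x,y,a=T; c,s=np.cos(a),np.sin(a); X=np.array(X,float); return np.array([x+c*X[0]-s*X[1],y+s*X[0]+c*X[1],X[2]])
def wt(T,X):
    x,y,a=T; c,s=np.cos(a),np.sin(a); dx,dy=X[0]-x,X[1]-y; return np.array([c*dx+s*dy,-s*dx+c*dy,X[2]])
def lines(p,img,T,k,col=(0,255,0)):
    B=[]
    def rect(x0,x1,y0,y1,z): B.append([(x0,y0,z),(x1,y0,z),(x1,y1,z),(x0,y1,z),(x0,y0,z)])
    rect(-28.5,28.5,-180,180,4); rect(66,161,14,182,36)
    for sx in(-1,1):
        for y in(-146,-72): rect(sx*28.5,sx*80.5,y-34,y+34,13)
    for l in B:
        pts=np.array([(proj(p,tw(T,np.array(q)/1e3))+.5)*k-.5 for q in l]); cv2.polylines(img,[pts.round().astype(int)],False,col,1)
E
python3 - <<'E'
from h import *
from scipy.optimize import least_squares
p=bot.capture("wrist")
obs=[((62,186,36),(365,16)),((165.5,186,36),(434,22)),((165.5,10,36),(408,145)),((62,10,36),(344,138)),((-34.5,-38,13),(279,161))]
f=lambda T:np.concatenate([proj(p,tw(T,np.array(a)/1e3))-b for a,b in obs])
r=least_squares(f,[.5,-.03,.18]); T=r.x; print(T,np.degrees(T[2]),r.fun.round(1))
k=4; im=cv2.resize(p["image"],None,fx=k,fy=k,interpolation=cv2.INTER_CUBIC); lines(p,im,T,k)
cv2.imwrite("pics/w2.png",im[0:1000,900:1800][::1][:1000:,:][:600*1,:800])
cv2.imwrite("pics/w3.png",im[560:1000,900:1700])
E
```

```text
[ 0.4971 -0.0185  0.1132] 6.487533300420787 [-0.9 -1.9  2.8 -1.3 -0.1  0.6 -0.9  2.4 -1.1  1.6]
```

View pics/w3.png

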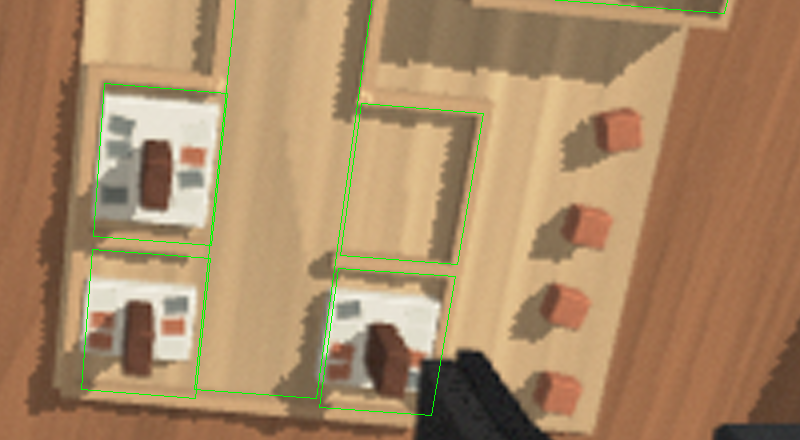

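Run:
```python
from h import *
T=[.4971,-.0185,.1132]
p=bot.capture("wrist")
for n,c in [("64",(265.5,180)),("44",(260,219.5)),("54",(320.5,224.2))]:
    X=onz(p,c,.014); print(n,X,wt(T,X)*1e3)
for q in [(.4455,-.0884,0),(.4565,-.166,0),(.566,-.156,0)]: print(wt(T,q)*1e3)
X=tw(T,(-.0545,-.072,0)); 
plan([([X[0],X[1],.12],down(np.degrees(T[2]))),([X[0],X[1],.032],down(np.degrees(T[2])),30)])
```

```text
64 [ 0.4526 -0.0939  0.014 ] [-52.6912 -69.8652  14.    ]
44 [ 0.4577 -0.1672  0.014 ] [ -55.981 -143.296   14.   ]
54 [ 0.5661 -0.1553  0.014 ] [  53.0675 -143.7416   14.    ]
[-59.1655 -63.624    0.    ]
[ -57.0015 -141.9698    0.    ]
[  52.9272 -144.4028    0.    ]
[[-8.6, 2.3, 40.8, 0.0, 0.0, 0.013], [-8.6, 2.5, 40.7, 0.0, 0.0, 0.013], [-8.5, 2.5, 40.8, 0.0, 0.0, 0.013], [-8.5, 2.6, 40.7, 0.0, 0.0, 0.013], [-8.5, 2.8, 40.8, 0.0, 0.0, 0.014]]
[[-8.4, 2.9, 40.8, 0.0, 0.0, 0.013], [0.0, 0.0, 29.3, 0.0, 0.0, 0.0], [0.0, 0.0, 29.3, 0.0, 0.0, 0.0], [0.0, 0.0, 29.4, 0.0, 0.0, 0.0]]
```

>>> play_rows(
  moves=[
    [[-8,3,41,0,0,0.013],[-8,3,41,0,0,0.013],[-8,3,41,0,0,0.013],[-8,3,41,0,0,0.013],[-8,3,41,0,0,0.013]],
  ],
  fingers=-0.1,
)

```text
time_s: 4.35
position: [0.4495, -0.0859, 0.1583]
tcp_rot: [[-0.125, 0.992, 0.001], [0.992, 0.125, -0.001], [-0.001, 0.001, -1.0]]
force: [0.6, -0.2, -1.1]
opening: 0.63
grasp_force: 0.0
```

>>> play_rows(
  moves=[
    [[-8,3,41,0,0,0.013],[0,0,29,0,0,0],[0,0,29,0,0,0],[0,0,29,0,0,0],[0,0,0,0,0,0]],
  ],
)

```text
time_s: 4.85
position: [0.4536, -0.0936, 0.0297]
tcp_rot: [[-0.113, 0.994, -0.001], [0.994, 0.113, 0.0], [0.0, -0.001, -1.0]]
force: [0.5, 0.0, 0.9]
opening: 0.453
grasp_force: 0.0
```

>>> play_rows(
  moves=[
    [[0,0,0,0,0,0],[0,0,0,0,0,0],[0,0,0,0,0,0],[0,0,0,0,0,0],[0,0,0,0,0,0]],
  ],
  fingers=-1,
)

```text
time_s: 5.35
position: [0.4528, -0.093, 0.0319]
tcp_rot: [[-0.113, 0.994, -0.0], [0.994, 0.113, -0.0], [0.0, -0.0, -1.0]]
force: [-0.9, -0.3, 1.5]
opening: 0.135
grasp_force: 30.0
```

Run:
```python
from h import *
T=[.4971,-.0185,.1132]
s=bot.read_state(); print(s["time_s"],s["position"],wt(T,s["position"])*1e3,s["opening"],s["grasp_force"],s["force"])
p=bot.capture("wrist")
k=2; im=cv2.resize(p["image"],None,fx=k,fy=k,interpolation=cv2.INTER_CUBIC); lines(p,im,T,k)
cv2.imwrite("pics/w4.png",im[0:600,100:900])
```

```text
5.35 [ 0.4528 -0.093   0.0319] [-52.4384 -69.0463  31.8832] 0.13473585771492735 30.000051744282246 [-0.9194 -0.3306  1.5268]
```

View pics/w4.png

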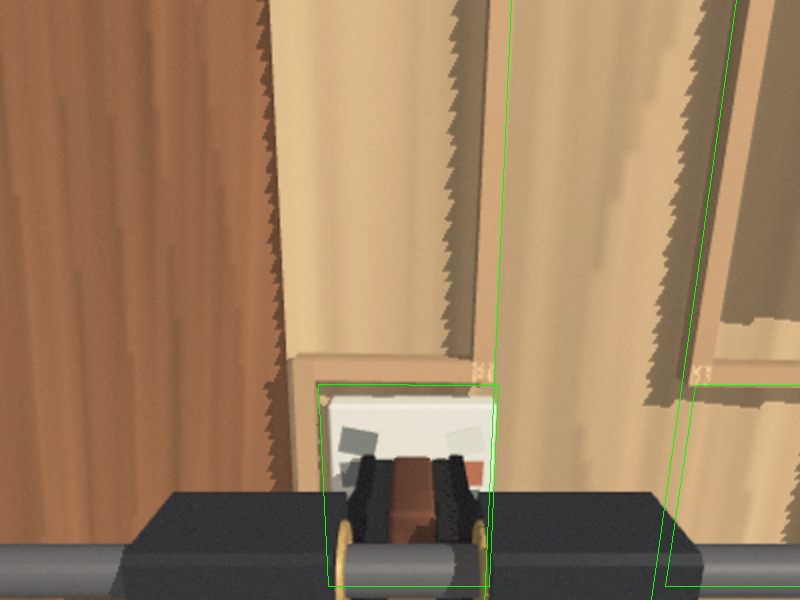

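>>> play_rows(
  moves=[
    [[0,13,0,0,0,0],[0,13,0,0,0,0],[0,13,0,0,0,0],[0,13,0,0,0,0],[0,0,0,0,0,0]],
  ],
)

```text
time_s: 5.9
position: [0.5066, -0.0876, 0.032]
tcp_rot: [[-0.113, 0.994, 0.003], [0.994, 0.113, -0.001], [-0.002, 0.003, -1.0]]
force: [1.1, -0.4, 2.4]
opening: 0.136
grasp_force: 30.0
```

>>> play_rows(
  moves=[
    [[20,0,0,0,0,0],[20,0,0,0,0,0],[20,0,0,0,0,0],[20,0,0,0,0,0],[20,0,0,0,0,0]],
  ],
)

```text
time_s: 6.4
position: [0.4939, 0.0121, 0.0319]
tcp_rot: [[-0.113, 0.994, 0.002], [0.994, 0.113, -0.001], [-0.001, 0.002, -1.0]]
force: [1.0, -2.4, 3.0]
opening: 0.133
grasp_force: 30.0
```

>>> play_rows(
  moves=[
    [[20,0,0,0,0,0],[20,0,0,0,0,0],[20,0,0,0,0,0],[20,0,0,0,0,0],[20,0,0,0,0,0]],
  ],
)

```text
time_s: 6.9
position: [0.4825, 0.1117, 0.0319]
tcp_rot: [[-0.113, 0.994, 0.002], [0.994, 0.113, -0.001], [-0.001, 0.002, -1.0]]
force: [0.6, -1.7, 2.4]
opening: 0.136
grasp_force: 30.0
```

>>> play_rows(
  moves=[
    [[5,0,0,0,0,0],[4,0,0,0,0,0],[3,0,0,0,0,0],[3,0,0,0,0,0],[0,0,0,0,0,0]],
  ],
)

```text
time_s: 7.4
position: [0.481, 0.1257, 0.0319]
tcp_rot: [[-0.112, 0.994, 0.001], [0.994, 0.112, 0.0], [-0.0, 0.001, -1.0]]
force: [-0.5, -1.6, 5.5]
opening: 0.134
grasp_force: 30.0
```

Run:
```python
from h import *
T=[.4971,-.0185,.1132]
s=bot.read_state(); print(s["time_s"],s["position"],wt(T,s["position"])*1e3,s["opening"],s["grasp_force"],s["force"])
p=bot.capture("wrist")
k=2; im=cv2.resize(p["image"],None,fx=k,fy=k,interpolation=cv2.INTER_CUBIC); lines(p,im,T,k)
cv2.imwrite("pics/w5.png",im[200:600,100:900])
```

```text
7.4 [0.481  0.1257 0.0319] [  0.3164 145.1393  31.9021] 0.1343478288124899 30.00297817401588 [-0.5076 -1.6376  5.4661]
```

View pics/w5.png

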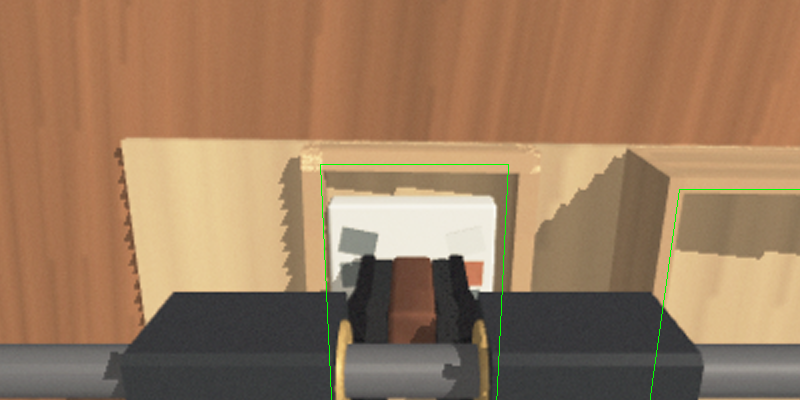

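>>> play_rows(
  moves=[
    [[3,0,0,0,0,0],[2,0,0,0,0,0],[1,0,0,0,0,0],[1,0,0,0,0,0],[0,0,0,0,0,0]],
  ],
)

```text
time_s: 7.95
position: [0.4804, 0.1323, 0.0319]
tcp_rot: [[-0.112, 0.994, 0.001], [0.994, 0.112, -0.0], [-0.0, 0.001, -1.0]]
force: [1.1, -2.3, 5.7]
opening: 0.133
grasp_force: 30.0
```

>>> play_rows(
  moves=[
    [[1,0,0,0,0,0],[1,0,0,0,0,0],[0,0,0,0,0,0]],
  ],
)

```text
time_s: 8.25
position: [0.4802, 0.1342, 0.0319]
tcp_rot: [[-0.112, 0.994, 0.001], [0.994, 0.112, -0.0], [-0.0, 0.001, -1.0]]
force: [0.5, -3.5, 5.4]
opening: 0.133
grasp_force: 30.0
```

>>> play_rows(
  moves=[
    [[1,0,0,0,0,0],[1,0,0,0,0,0],[0,0,0,0,0,0]],
  ],
)

```text
time_s: 8.55
position: [0.4801, 0.1354, 0.0319]
tcp_rot: [[-0.112, 0.994, 0.001], [0.994, 0.112, -0.001], [-0.002, 0.001, -1.0]]
force: [1.2, -7.5, 5.7]
opening: 0.136
grasp_force: 30.0
```

>>> play_rows(
  moves=[
    [[1,0,0,0,0,0],[1,0,0,0,0,0],[0,0,0,0,0,0]],
  ],
)

```text
time_s: 8.85
position: [0.48, 0.1357, 0.0321]
tcp_rot: [[-0.113, 0.994, 0.001], [0.994, 0.113, -0.004], [-0.004, 0.001, -1.0]]
force: [0.8, -15.2, 7.6]
opening: 0.134
grasp_force: 30.0
```

Run:
```python
from h import *
T=[.4971,-.0185,.1132]
s=bot.read_state(); print(s["time_s"],wt(T,s["position"])*1e3,s["opening"],s["grasp_force"],s["force"])
X=tw(T,(.053,-.144,0));Q=down(np.degrees(T[2]))
print(wt(T,s["position"]))
```

```text
8.85 [  0.3962 155.1828  32.0566] 0.13404673551801105 30.02923931926489 [  0.7979 -15.1605   7.5864]
[0.0004 0.1552 0.0321]
```

>>> play_rows(
  moves=[
    [[0,0,0,0,0,0],[0,0,0,0,0,0],[0,0,-20,0,0,0],[0,0,-40,0,0,0],[-10,0,-40,0,0,0]],
  ],
  fingers=-0.1,
)

```text
time_s: 9.35
position: [0.4787, 0.13, 0.1316]
tcp_rot: [[-0.114, 0.994, -0.004], [0.994, 0.114, 0.001], [0.001, -0.004, -1.0]]
force: [1.0, -0.1, 0.7]
opening: 0.429
grasp_force: 0.0
```

>>> play_rows(
  moves=[
    [[-40,10,-20,0,0,0],[-40,10,0,0,0,0],[-40,10,0,0,0,0],[-40,10,0,0,0,0],[-40,10,0,0,0,0]],
  ],
)

```text
time_s: 9.85
position: [0.5523, -0.0649, 0.1512]
tcp_rot: [[-0.113, 0.994, -0.001], [0.994, 0.113, 0.001], [0.001, -0.001, -1.0]]
force: [0.6, 0.3, -0.9]
opening: 0.449
grasp_force: 0.0
```

>>> play_rows(
  moves=[
    [[-20,2,0,0,0,0],[0,0,0,0,0,0]],
  ],
)

```text
time_s: 10.05
position: [0.5576, -0.0863, 0.1511]
tcp_rot: [[-0.109, 0.994, 0.001], [0.994, 0.109, -0.0], [-0.0, 0.001, -1.0]]
force: [0.2, 1.1, 0.3]
opening: 0.448
grasp_force: 0.0
```

Run:
```python
from h import *
T=[.4971,-.0185,.1132]
s=bot.read_state(); print(s["time_s"],wt(T,s["position"])*1e3,s["opening"])
p=bot.capture("wrist"); cv2.imwrite("pics/w6.png",p["image"])
for q in ["tile64","chip7"]:
  for d in bot.pinpoint(p,q): X=onz(p,d["centre"],.004);print(q,np.round(d["centre"]),round(d["confidence"],2),wt(T,X)*1e3)
for n in ["side","scene"]:
  p=bot.capture(n)
  for d in bot.pinpoint(p,"tile64"): X=onz(p,d["centre"],.004);print(n,np.round(d["centre"]),round(d["confidence"],2),wt(T,X)*1e3)
```

```text
10.05 [ 52.4185 -74.1557 151.1036] 0.44817293540867825
tile64 [256. 250.] 0.76 [  51.3015 -149.5035    4.    ]
tile64 [154. 243.] 0.73 [ -58.9053 -140.2218    4.    ]
chip7 [345. 152.] 0.67 [139.7772 -41.3633   4.    ]
chip7 [340. 200.] 0.66 [139.2289 -91.6411   4.    ]
chip7 [333. 228.] 0.58 [ 133.839  -123.8154    4.    ]
side [194. 192.] 0.72 [  8.2527 153.6979   4.    ]
side [302. 239.] 0.71 [  53.5972 -146.5108    4.    ]
side [270. 268.] 0.64 [ -58.6128 -144.1702    4.    ]
scene [270. 216.] 0.73 [134.6104 -25.3452   4.    ]
scene [225. 234.] 0.5 [  53.0062 -149.4161    4.    ]
scene [192. 219.] 0.49 [ -63.5167 -141.1633    4.    ]
scene [196. 221.] 0.47 [ -48.2623 -143.6181    4.    ]
scene [256. 172.] 0.43 [  3.3358 143.2976   4.    ]
```

View pics/w6.png

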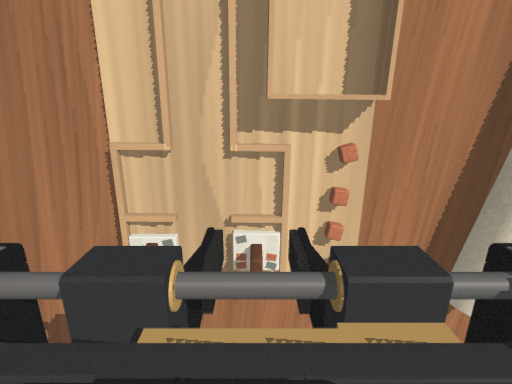

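Run:
```python
from h import *
T=[.4971,-.0185,.1132]
p=bot.capture("wrist")
for px in [(256,231),(256,272),(155,235),(233,231),(281,231)]: print(px,wt(T,onz(p,px,.014))*1e3)
m=p["image"].astype(int); print([ (r,m[r,240].tolist(),m[r,178].tolist()) for r in range(226,285,3)])
```

```text
(256, 231) [  50.7461 -117.4552   14.    ]
(256, 272) [  50.8614 -165.8525   14.    ]
(155, 235) [ -54.1567 -122.2252   14.    ]
(233, 231) [  26.962  -117.5092   14.    ]
(281, 231) [  76.5962 -117.3966   14.    ]
[(226, [98, 132, 162], [115, 155, 186]), (229, [126, 171, 205], [117, 157, 188]), (232, [127, 172, 208], [116, 157, 188]), (235, [191, 211, 218], [120, 160, 193]), (238, [214, 227, 232], [205, 221, 227]), (241, [123, 133, 129], [184, 204, 212]), (244, [121, 131, 128], [185, 206, 213]), (247, [175, 191, 195], [54, 53, 53]), (250, [197, 216, 220], [48, 47, 46]), (253, [199, 217, 221], [51, 50, 50]), (256, [191, 214, 223], [52, 49, 49]), (259, [60, 78, 128], [52, 64, 72]), (262, [57, 77, 117], [81, 134, 167]), (265, [108, 123, 139], [80, 129, 160]), (268, [53, 70, 113], [82, 132, 163]), (271, [63, 77, 113], [76, 116, 140]), (274, [91, 92, 92], [92, 93, 95]), (277, [99, 101, 104], [99, 101, 104]), (280, [103, 106, 108], [105, 107, 109]), (283, [122, 126, 129], [115, 120, 123])]
```

>>> play_rows(
  moves=[
    [[-18,0,20,0,0,0],[-18,0,20,0,0,0],[-18,0,20,0,0,0],[-18,0,20,0,0,0],[0,0,20,0,0,0]],
  ],
)

```text
time_s: 10.95
position: [0.5659, -0.1569, 0.0511]
tcp_rot: [[-0.112, 0.994, 0.003], [0.994, 0.112, -0.002], [-0.002, 0.002, -1.0]]
force: [0.4, -0.6, 0.5]
opening: 0.448
grasp_force: 0.0
```

>>> play_rows(
  moves=[
    [[0,0,19,0,0,0],[0,0,0,0,0,0]],
  ],
)

```text
time_s: 11.15
position: [0.5629, -0.1537, 0.0303]
tcp_rot: [[-0.113, 0.994, -0.005], [0.994, 0.113, 0.002], [0.003, -0.005, -1.0]]
force: [-0.8, 1.9, 1.1]
opening: 0.452
grasp_force: 0.0
```

>>> play_rows(
  moves=[
    [[0,0,0,0,0,0],[0,0,0,0,0,0],[0,0,0,0,0,0],[0,0,0,0,0,0],[0,0,0,0,0,0]],
  ],
  fingers=-1,
)

```text
time_s: 11.65
position: [0.5652, -0.155, 0.0334]
tcp_rot: [[-0.113, 0.994, 0.001], [0.994, 0.113, -0.001], [-0.001, 0.001, -1.0]]
force: [-0.5, 0.5, 3.1]
opening: 0.131
grasp_force: 30.0
```

Run:
```python
from h import *
T=[.4971,-.0185,.1132]
s=bot.read_state(); print(s["time_s"],wt(T,s["position"])*1e3,s["opening"],s["grasp_force"],s["force"])
p=bot.capture("wrist"); cv2.imwrite("pics/w7.png",p["image"])
m=p["image"].astype(int); print([ (r,m[r,240].tolist()) for r in range(190,250,2)])
```

```text
11.65 [  52.2279 -143.3166   33.4317] 0.13142178668896703 29.977888274006546 [-0.5263  0.4928  3.1236]
[(190, [111, 151, 189]), (192, [84, 112, 135]), (194, [77, 101, 120]), (196, [78, 103, 123]), (198, [79, 103, 124]), (200, [118, 160, 195]), (202, [121, 163, 196]), (204, [119, 162, 194]), (206, [131, 168, 197]), (208, [176, 195, 203]), (210, [181, 200, 208]), (212, [216, 229, 234]), (214, [196, 215, 220]), (216, [194, 214, 219]), (218, [194, 214, 219]), (220, [193, 213, 218]), (222, [195, 214, 220]), (224, [190, 211, 216]), (226, [189, 209, 215]), (228, [188, 206, 215]), (230, [40, 40, 40]), (232, [41, 42, 42]), (234, [40, 42, 42]), (236, [42, 43, 44]), (238, [37, 37, 40]), (240, [37, 36, 35]), (242, [45, 47, 46]), (244, [41, 40, 41]), (246, [41, 42, 43]), (248, [39, 42, 43])]
```

View pics/w7.png

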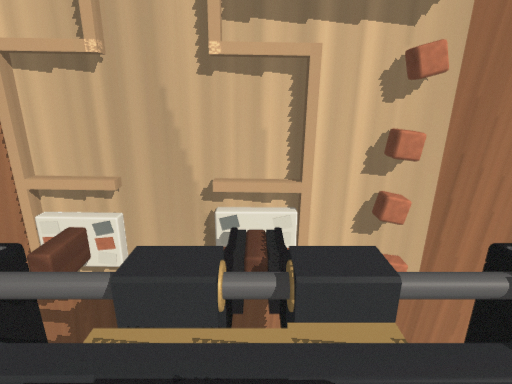

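Run:
```python
import cv2,numpy as np
m=cv2.imread("pics/w1.png"); hsv=cv2.cvtColor(m,cv2.COLOR_BGR2HSV)
w=((hsv[...,1]<45)&(hsv[...,2]>150)).astype(np.uint8)
for n,(x0,x1,y0,y1) in {"64":(245,285,155,205),"44":(240,278,205,235),"54":(300,338,205,245)}.items():
    b=w[y0:y1,x0:x1]; pts=np.argwhere(b)[:,::-1].astype(np.float32)+[x0,y0]; print(n,cv2.minAreaRect(pts.astype(np.float32)))
    for r in b: print("".join(".#"[v] for v in r))
```

```text
64 ((263.6270751953125, 179.1024627685547), (28.79036521911621, 30.691614151000977), 5.19442892074585)
........................................
........................................
........................................
........................................
........................................
........................................
........................................
........................................
......######............................
......#################.................
......############################......
......#############################.....
......#############################.....
......##.##########################.....
......##.....######################.....
.....###.....#####################......
.....###.....#####################......
.....#####...#####################......
.....#######.#####################......
.....###########......############......
.....##......###.......###########......
.....##......##........##.......##......
.....##......##........##.......##......
.....#####....#.........#.......#.......
.....######..
[... 3294 characters left out ...]
.....#.......##................#.....
......#.......##................#.....
......##......##................#.....
......#......###......................
......#.......##......................
.....##.......###.....................
.....##......#####....................
......#......#####....................
.............#####....................
...........................##.........
......................................
......................................
......................................
......................................
......................................
......................................
......................................
......................................
```

>>> play_rows(
  moves=[
    [[0,-13,0,0,0,0],[0,-13,0,0,0,0],[0,-13,0,0,0,0],[0,-13,0,0,0,0],[0,0,0,0,0,0]],
  ],
)

```text
time_s: 12.2
position: [0.5124, -0.1615, 0.0334]
tcp_rot: [[-0.113, 0.994, 0.0], [0.994, 0.113, -0.001], [-0.001, 0.0, -1.0]]
force: [-3.0, -2.7, 7.5]
opening: 0.136
grasp_force: 30.0
```

>>> play_rows(
  moves=[
    [[20,0,0,0,0,0],[20,0,0,0,0,0],[20,0,0,0,0,0],[20,0,0,0,0,0],[20,0,0,0,0,0]],
  ],
)

```text
time_s: 12.7
position: [0.504, -0.0621, 0.0334]
tcp_rot: [[-0.113, 0.994, 0.005], [0.994, 0.113, -0.003], [-0.003, 0.004, -1.0]]
force: [1.7, -2.7, 4.8]
opening: 0.136
grasp_force: 30.0
```

>>> play_rows(
  moves=[
    [[20,0,0,0,0,0],[20,0,0,0,0,0],[20,0,0,0,0,0],[20,0,0,0,0,0],[20,0,0,0,0,0]],
  ],
)

```text
time_s: 13.2
position: [0.4927, 0.0378, 0.0334]
tcp_rot: [[-0.114, 0.994, 0.005], [0.994, 0.114, -0.002], [-0.002, 0.004, -1.0]]
force: [0.8, -3.3, 6.3]
opening: 0.138
grasp_force: 30.0
```

>>> play_rows(
  moves=[
    [[12,0,0,0,0,0],[6,0,0,0,0,0],[4,0,0,0,0,0],[2,0,0,0,0,0],[0,0,0,0,0,0]],
  ],
)

```text
time_s: 13.7
position: [0.4896, 0.0617, 0.0334]
tcp_rot: [[-0.114, 0.994, 0.004], [0.994, 0.114, -0.001], [-0.001, 0.003, -1.0]]
force: [0.5, -1.0, 7.4]
opening: 0.134
grasp_force: 30.0
```

Run:
```python
from h import *
T=[.4971,-.0185,.1132]
s=bot.read_state(); print(s["time_s"],wt(T,s["position"])*1e3,s["opening"],s["grasp_force"],s["force"])
p=bot.capture("wrist"); cv2.imwrite("pics/w8.png",p["image"])
```

```text
13.7 [ 1.5963 80.5137 33.3859] 0.13414574500943688 29.989126415457577 [ 0.5125 -0.9792  7.3615]
```

View pics/w8.png

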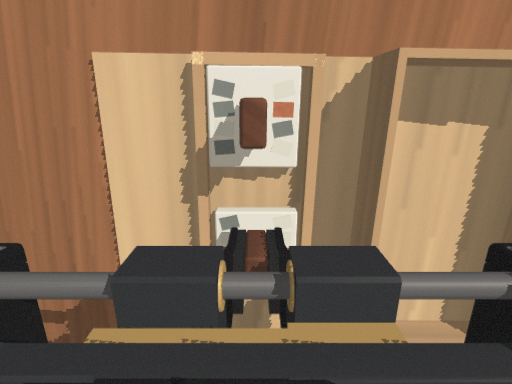

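>>> play_rows(
  moves=[
    [[6,0,0,0,0,0],[5,0,0,0,0,0],[4,0,0,0,0,0],[2,0,0,0,0,0],[0,0,0,0,0,0]],
  ],
)

```text
time_s: 14.25
position: [0.4878, 0.0784, 0.0334]
tcp_rot: [[-0.114, 0.994, 0.004], [0.994, 0.114, -0.001], [-0.001, 0.004, -1.0]]
force: [0.9, -1.6, 5.1]
opening: 0.139
grasp_force: 30.0
```

>>> play_rows(
  moves=[
    [[1,0,0,0,0,0],[1,0,0,0,0,0],[1,0,0,0,0,0],[0,0,0,0,0,0]],
  ],
)

```text
time_s: 14.65
position: [0.4875, 0.0811, 0.0334]
tcp_rot: [[-0.114, 0.994, 0.004], [0.994, 0.114, -0.001], [-0.002, 0.004, -1.0]]
force: [1.1, -2.9, 5.5]
opening: 0.136
grasp_force: 30.0
```

>>> play_rows(
  moves=[
    [[1,0,0,0,0,0],[1,0,0,0,0,0],[0,0,0,0,0,0]],
  ],
)

```text
time_s: 14.95
position: [0.4873, 0.0831, 0.0334]
tcp_rot: [[-0.114, 0.994, 0.004], [0.994, 0.114, -0.001], [-0.002, 0.004, -1.0]]
force: [1.2, -3.6, 5.3]
opening: 0.135
grasp_force: 30.0
```

>>> play_rows(
  moves=[
    [[1,0,0,0,0,0],[0,0,0,0,0,0]],
  ],
)

```text
time_s: 15.15
position: [0.4873, 0.084, 0.0334]
tcp_rot: [[-0.114, 0.994, 0.004], [0.994, 0.114, -0.001], [-0.002, 0.004, -1.0]]
force: [0.7, -3.7, 6.3]
opening: 0.136
grasp_force: 30.0
```

>>> play_rows(
  moves=[
    [[1,0,0,0,0,0],[1,0,0,0,0,0],[0,0,0,0,0,0]],
  ],
)

```text
time_s: 15.45
position: [0.487, 0.0861, 0.0334]
tcp_rot: [[-0.114, 0.994, 0.004], [0.994, 0.114, -0.001], [-0.002, 0.004, -1.0]]
force: [0.5, -3.5, 5.8]
opening: 0.137
grasp_force: 30.0
```

>>> play_rows(
  moves=[
    [[1,0,0,0,0,0],[1,0,0,0,0,0],[0,0,0,0,0,0]],
  ],
)

```text
time_s: 15.75
position: [0.4867, 0.0881, 0.0334]
tcp_rot: [[-0.114, 0.994, 0.004], [0.994, 0.114, -0.001], [-0.001, 0.004, -1.0]]
force: [1.6, -3.6, 6.4]
opening: 0.137
grasp_force: 30.0
```

>>> play_rows(
  moves=[
    [[1,0,0,0,0,0],[0,0,0,0,0,0]],
  ],
)

```text
time_s: 15.95
position: [0.4867, 0.0885, 0.0334]
tcp_rot: [[-0.114, 0.993, 0.004], [0.993, 0.114, -0.002], [-0.002, 0.004, -1.0]]
force: [0.7, -5.9, 6.2]
opening: 0.137
grasp_force: 30.0
```

>>> play_rows(
  moves=[
    [[1,0,0,0,0,0],[1,0,0,0,0,0],[0,0,0,0,0,0]],
  ],
)

```text
time_s: 16.25
position: [0.4866, 0.0888, 0.0335]
tcp_rot: [[-0.115, 0.993, 0.004], [0.993, 0.115, -0.004], [-0.004, 0.003, -1.0]]
force: [1.2, -14.7, 6.4]
opening: 0.134
grasp_force: 30.0
```

>>> play_rows(
  moves=[
    [[0,0,0,0,0,0],[0,0,0,0,0,0],[0,0,-20,0,0,0],[0,0,-40,0,0,0],[-10,0,-40,0,0,0]],
  ],
  fingers=-0.1,
)

```text
time_s: 16.75
position: [0.4841, 0.0827, 0.1327]
tcp_rot: [[-0.114, 0.993, -0.004], [0.993, 0.114, 0.001], [0.001, -0.004, -1.0]]
force: [1.0, -0.0, -0.8]
opening: 0.431
grasp_force: 0.0
```

>>> play_rows(
  moves=[
    [[-35,-12,-20,0,0,0],[-35,-12,0,0,0,0],[-35,-12,0,0,0,0],[-35,-12,0,0,0,0],[-35,-9,0,0,0,0]],
  ],
)

```text
time_s: 17.25
position: [0.4476, -0.0992, 0.1525]
tcp_rot: [[-0.113, 0.994, -0.001], [0.994, 0.113, 0.001], [0.001, -0.001, -1.0]]
force: [0.6, -0.3, 0.2]
opening: 0.45
grasp_force: 0.0
```

>>> play_rows(
  moves=[
    [[0,0,0,0,0,0],[0,0,0,0,0,0]],
  ],
)

```text
time_s: 17.45
position: [0.4483, -0.0988, 0.1523]
tcp_rot: [[-0.111, 0.994, -0.001], [0.994, 0.111, 0.001], [0.001, -0.001, -1.0]]
force: [-0.9, 0.3, -0.4]
opening: 0.451
grasp_force: 0.0
```

Run:
```python
from h import *
T=[.4971,-.0185,.1132]
s=bot.read_state(); print(s["time_s"],wt(T,s["position"])*1e3,s["opening"])
p=bot.capture("wrist"); cv2.imwrite("pics/w9.png",p["image"])
for q in ["tile64"]:
  for d in bot.pinpoint(p,q): X=onz(p,d["centre"],.004);print(q,np.round(d["centre"]),round(d["confidence"],2),wt(T,X)*1e3)
for n in ["side"]:
  p=bot.capture(n)
  for d in bot.pinpoint(p,"tile64"): X=onz(p,d["centre"],.004);print(n,np.round(d["centre"]),round(d["confidence"],2),wt(T,X)*1e3)
```

```text
17.45 [-57.5943 -74.2288 152.3143] 0.45051565858211035
side [271. 265.] 0.88 [ -50.3738 -140.7566    4.    ]
side [358. 325.] 0.64 [ -57.8352 -352.3403    4.    ]
side [191. 192.] 0.5 [  2.4738 156.6066   4.    ]
side [207. 206.] 0.5 [-9.0179 91.0217  4.    ]
```

Run:
```python
from h import *
T=[.4971,-.0185,.1132]
p=bot.capture("wrist"); m=p["image"]; hsv=cv2.cvtColor(m,cv2.COLOR_BGR2HSV)
w=((hsv[...,1]<45)&(hsv[...,2]>150)).astype(np.uint8)
for r in range(205,290,3): print(r,"".join(".#"[v] for v in w[r,200:340:2]))
b=np.argwhere(w[205:285,200:340])+[205,200]; print(b.min(0),b.max(0))
for c in [b.min(0)[1],b.max(0)[1]]: print(wt(T,onz(p,(c,b.min(0)[0]+2),.014))*1e3)
```

```text
205 ......................................................................
208 ......................................................................
211 ......................................................................
214 ......................................................................
217 ......................................................................
220 ......................................................................
223 ......................................................................
226 ......................................................................
229 ......................................................................
232 ......................................................................
235 .................#######################..............................
238 .................#######################..............................
241 .................#################....##..............................
244 .................#########.....###.....#..............................
247 .................#########......########......
[... 458 characters left out ...]
................
268 ......................................................................
271 ......................................................................
274 ......................................................................
277 ......................................................................
280 ......................................................................
283 ......................................................................
286 ......................................................................
289 ......................................................................
[234 234] [265 279]
[ -80.8723 -126.6019   14.    ]
[ -33.9362 -126.4807   14.    ]
```

>>> play_rows(
  moves=[
    [[-18,0,20,0,0,0],[-18,0,20,0,0,0],[-18,0,20,0,0,0],[-15,0,20,0,0,0],[0,0,20,0,0,0]],
  ],
)

```text
time_s: 18.2
position: [0.4579, -0.1686, 0.0519]
tcp_rot: [[-0.113, 0.994, 0.002], [0.994, 0.113, -0.002], [-0.002, 0.002, -1.0]]
force: [0.6, -0.1, -0.3]
opening: 0.449
grasp_force: 0.0
```

>>> play_rows(
  moves=[
    [[0,0,20,0,0,0],[0,0,0,0,0,0]],
  ],
)

```text
time_s: 18.4
position: [0.4553, -0.1657, 0.0306]
tcp_rot: [[-0.114, 0.993, -0.004], [0.993, 0.114, 0.003], [0.003, -0.004, -1.0]]
force: [-0.1, -0.2, -0.7]
opening: 0.449
grasp_force: 0.0
```

>>> play_rows(
  moves=[
    [[0,0,0,0,0,0],[0,0,0,0,0,0],[0,0,0,0,0,0],[0,0,0,0,0,0],[0,0,0,0,0,0]],
  ],
  fingers=-1,
)

```text
time_s: 18.9
position: [0.4568, -0.1674, 0.0333]
tcp_rot: [[-0.113, 0.994, 0.001], [0.994, 0.113, -0.001], [-0.001, 0.001, -1.0]]
force: [0.5, -0.0, 3.7]
opening: 0.136
grasp_force: 30.0
```

Run:
```python
from h import *
T=[.4971,-.0185,.1132]
s=bot.read_state(); print(s["time_s"],wt(T,s["position"])*1e3,s["opening"],s["grasp_force"],s["force"])
```

```text
18.9 [ -56.8515 -143.3592   33.3211] 0.13613824358085225 30.00091815367341 [ 0.4652 -0.042   3.6572]
```

>>> play_rows(
  moves=[
    [[0,14,0,0,0,0],[0,14,0,0,0,0],[0,15,0,0,0,0],[0,15,0,0,0,0],[0,0,0,0,0,0]],
  ],
)

```text
time_s: 19.4
position: [0.5162, -0.1612, 0.0334]
tcp_rot: [[-0.113, 0.994, 0.004], [0.994, 0.113, -0.002], [-0.002, 0.004, -1.0]]
force: [2.9, 1.5, 5.7]
opening: 0.138
grasp_force: 30.0
```

>>> play_rows(
  moves=[
    [[20,0,0,0,0,0],[20,0,0,0,0,0],[20,0,0,0,0,0],[20,0,0,0,0,0],[20,0,0,0,0,0]],
  ],
)

```text
time_s: 19.9
position: [0.505, -0.0628, 0.0341]
tcp_rot: [[-0.113, 0.994, 0.007], [0.994, 0.113, -0.004], [-0.004, 0.006, -1.0]]
force: [0.8, -4.6, 7.8]
opening: 0.132
grasp_force: 30.0
```

>>> play_rows(
  moves=[
    [[20,0,0,0,0,0],[20,0,0,0,0,0],[20,0,0,0,0,0],[20,0,0,0,0,0],[15,0,0,0,0,0]],
  ],
)

```text
time_s: 20.4
position: [0.494, 0.0325, 0.034]
tcp_rot: [[-0.114, 0.993, 0.006], [0.993, 0.114, -0.002], [-0.003, 0.005, -1.0]]
force: [1.5, -5.4, 9.5]
opening: 0.134
grasp_force: 30.0
```

>>> play_rows(
  moves=[
    [[8,0,0,0,0,0],[2,0,0,0,0,0],[1,0,0,0,0,0],[0,0,0,0,0,0]],
  ],
)

```text
time_s: 20.8
position: [0.4927, 0.0428, 0.034]
tcp_rot: [[-0.114, 0.993, 0.005], [0.993, 0.114, -0.002], [-0.003, 0.005, -1.0]]
force: [0.6, -3.0, 10.3]
opening: 0.136
grasp_force: 30.0
```

>>> play_rows(
  moves=[
    [[1,0,0,0,0,0],[1,0,0,0,0,0],[0,0,0,0,0,0]],
  ],
)

```text
time_s: 21.1
position: [0.4926, 0.0445, 0.034]
tcp_rot: [[-0.114, 0.994, 0.006], [0.994, 0.114, -0.002], [-0.003, 0.005, -1.0]]
force: [0.7, -4.4, 9.7]
opening: 0.134
grasp_force: 30.0
```

Run:
```python
from h import *
T=[.4971,-.0185,.1132]
s=bot.read_state(); print(s["time_s"],wt(T,s["position"])*1e3,s["opening"],s["grasp_force"],s["force"])
p=bot.capture("wrist"); m=p["image"];cv2.imwrite("pics/w10.png",m); print([(r,m[r,240].tolist()) for r in range(165,235,3)])
```

```text
21.1 [ 2.6584 63.1312 34.0279] 0.13360407113557665 30.00131109854152 [ 0.6898 -4.3824  9.73  ]
[(165, [110, 122, 131]), (168, [65, 73, 86]), (171, [48, 59, 82]), (174, [42, 53, 74]), (177, [35, 46, 68]), (180, [45, 55, 76]), (183, [39, 50, 73]), (186, [42, 53, 78]), (189, [34, 46, 71]), (192, [40, 49, 73]), (195, [39, 52, 76]), (198, [35, 47, 70]), (201, [38, 47, 68]), (204, [35, 48, 70]), (207, [41, 53, 75]), (210, [42, 55, 78]), (213, [65, 85, 106]), (216, [89, 120, 143]), (219, [125, 165, 199]), (222, [120, 160, 195]), (225, [123, 163, 197]), (228, [119, 157, 188]), (231, [43, 43, 44]), (234, [45, 46, 43])]
```

View pics/w10.png

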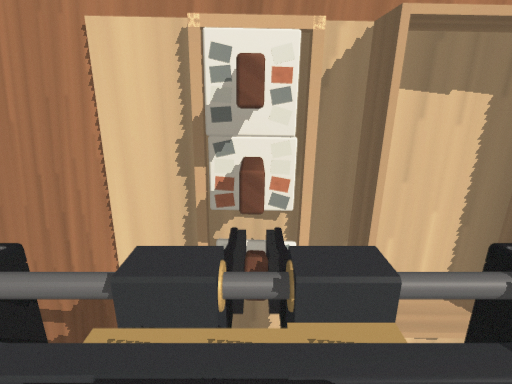

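>>> play_rows(
  moves=[
    [[4,0,0,0,0,0],[4,0,0,0,0,0],[3,0,0,0,0,0],[2,0,0,0,0,0],[0,0,0,0,0,0]],
  ],
)

```text
time_s: 21.65
position: [0.4912, 0.0578, 0.034]
tcp_rot: [[-0.114, 0.994, 0.006], [0.994, 0.114, -0.002], [-0.002, 0.005, -1.0]]
force: [0.9, -4.8, 10.0]
opening: 0.138
grasp_force: 30.0
```

>>> play_rows(
  moves=[
    [[1,0,0,0,0,0],[1,0,0,0,0,0],[0,0,0,0,0,0]],
  ],
)

```text
time_s: 21.95
position: [0.491, 0.0595, 0.034]
tcp_rot: [[-0.114, 0.993, 0.006], [0.994, 0.114, -0.002], [-0.003, 0.005, -1.0]]
force: [0.8, -5.1, 9.7]
opening: 0.132
grasp_force: 30.0
```

>>> play_rows(
  moves=[
    [[1,0,0,0,0,0],[1,0,0,0,0,0],[0,0,0,0,0,0]],
  ],
)

```text
time_s: 22.25
position: [0.4908, 0.0615, 0.034]
tcp_rot: [[-0.114, 0.994, 0.006], [0.994, 0.114, -0.002], [-0.003, 0.005, -1.0]]
force: [0.5, -3.7, 9.3]
opening: 0.131
grasp_force: 30.0
```

>>> play_rows(
  moves=[
    [[1,0,0,0,0,0],[1,0,0,0,0,0],[0,0,0,0,0,0]],
  ],
)

```text
time_s: 22.55
position: [0.4905, 0.0635, 0.034]
tcp_rot: [[-0.114, 0.993, 0.006], [0.994, 0.114, -0.002], [-0.003, 0.005, -1.0]]
force: [1.9, -4.9, 9.7]
opening: 0.135
grasp_force: 30.0
```

>>> play_rows(
  moves=[
    [[1,0,0,0,0,0],[0,0,0,0,0,0]],
  ],
)

```text
time_s: 22.75
position: [0.4904, 0.0643, 0.034]
tcp_rot: [[-0.114, 0.993, 0.006], [0.993, 0.114, -0.002], [-0.003, 0.005, -1.0]]
force: [1.7, -6.0, 9.9]
opening: 0.13
grasp_force: 30.0
```

>>> play_rows(
  moves=[
    [[1,0,0,0,0,0],[0,0,0,0,0,0]],
  ],
)

```text
time_s: 22.95
position: [0.4905, 0.0648, 0.034]
tcp_rot: [[-0.114, 0.993, 0.006], [0.993, 0.114, -0.003], [-0.003, 0.005, -1.0]]
force: [0.3, -8.0, 9.9]
opening: 0.137
grasp_force: 30.0
```

>>> play_rows(
  moves=[
    [[1,0,0,0,0,0],[0,0,0,0,0,0]],
  ],
)

```text
time_s: 23.15
position: [0.4905, 0.0651, 0.034]
tcp_rot: [[-0.115, 0.993, 0.006], [0.993, 0.115, -0.004], [-0.004, 0.005, -1.0]]
force: [0.1, -10.2, 8.6]
opening: 0.133
grasp_force: 30.0
```

>>> play_rows(
  moves=[
    [[1,0,0,0,0,0],[0,0,0,0,0,0]],
  ],
)

```text
time_s: 23.35
position: [0.4905, 0.0653, 0.034]
tcp_rot: [[-0.116, 0.993, 0.006], [0.993, 0.116, -0.005], [-0.005, 0.005, -1.0]]
force: [0.3, -16.0, 9.1]
opening: 0.136
grasp_force: 31.0
```

>>> play_rows(
  moves=[
    [[1,0,0,0,0,0],[0,0,0,0,0,0]],
  ],
)

```text
time_s: 23.55
position: [0.4905, 0.0654, 0.0341]
tcp_rot: [[-0.117, 0.993, 0.006], [0.993, 0.117, -0.006], [-0.006, 0.005, -1.0]]
force: [0.5, -20.6, 8.6]
opening: 0.132
grasp_force: 32.8
```

>>> play_rows(
  moves=[
    [[-2,0,0,0,0,0],[0,0,0,0,0,0],[0,0,-20,0,0,0],[0,0,-40,0,0,0],[0,0,-40,0,0,0]],
  ],
  fingers=-0.1,
)

```text
time_s: 24.05
position: [0.4867, 0.0675, 0.133]
tcp_rot: [[-0.112, 0.994, -0.003], [0.994, 0.112, 0.0], [0.001, -0.003, -1.0]]
force: [1.1, 0.8, -0.2]
opening: 0.433
grasp_force: 0.0
```

>>> play_rows(
  moves=[
    [[-26,24,-15,0,0,0],[-26,24,0,0,0,0],[-26,24,0,0,0,0],[-26,24,0,0,0,0],[-26,24,0,0,0,0]],
  ],
)

```text
time_s: 24.55
position: [0.6221, -0.049, 0.1475]
tcp_rot: [[-0.112, 0.994, -0.001], [0.994, 0.112, 0.0], [0.0, -0.001, -1.0]]
force: [-0.0, 0.4, 0.0]
opening: 0.449
grasp_force: 0.0
```

>>> play_rows(
  moves=[
    [[0,0,0,0,0,0],[0,0,0,0,0,0],[0,0,0,0,0,0]],
  ],
)

```text
time_s: 24.85
position: [0.6202, -0.0471, 0.1469]
tcp_rot: [[-0.113, 0.994, -0.003], [0.994, 0.113, 0.001], [0.001, -0.003, -1.0]]
force: [0.9, -0.0, -0.1]
opening: 0.452
grasp_force: 0.0
```

```bash
cat >> h.py <<'E'
T=[.4971,-.0185,.1132]
def chips(p,z=.011):
    out=[]
    for d in bot.silhouettes(p,"chip7"):
        m=d["pixels"].astype(np.uint8); pts=np.argwhere(m)[:,::-1].astype(np.float32)
        if d["confidence"]<.3: continue
        X=onz(p,pts.mean(0),z); out.append((wt(T,X)*1e3).round(1)); print("chip",pts.mean(0).round(),len(pts),round(d["confidence"],2),"world",X,"tray",out[-1],"rect",np.round(cv2.minAreaRect(pts)[2]))
    return out
E
python3 - <<'E'
from h import *
s=bot.read_state(); print(s["time_s"],wt(T,s["position"])*1e3,s["tcp_rot"])
p=bot.capture("wrist"); cv2.imwrite("pics/w11.png",p["image"]); chips(p)
E
```

```text
24.85 [119.0565 -42.3406 146.947 ] [[-0.1129  0.9936 -0.0028]
 [ 0.9936  0.1129  0.0009]
 [ 0.0012 -0.0027 -1.    ]]
chip [278. 187.] 309 0.87 world [ 0.6406 -0.0442  0.011 ] tray [139.7 -41.7  11. ] rect 79.0
chip [270. 260.] 286 0.84 world [ 0.643  -0.1252  0.011 ] tray [ 132.9 -122.5   11. ] rect 90.0
chip [273. 227.] 279 0.71 world [ 0.6408 -0.0875  0.011 ] tray [135.  -84.8  11. ] rect 90.0
```

>>> play_rows(
  moves=[
    [[0,10,30,0,0,0],[0,10,35,0,0,0],[0,0,30,0,0,0],[0,0,20,0,0,0],[0,0,11,0,0,0]],
  ],
)

```text
time_s: 25.45
position: [0.6399, -0.0444, 0.0195]
tcp_rot: [[-0.114, 0.993, -0.004], [0.994, 0.114, 0.001], [0.001, -0.004, -1.0]]
force: [-0.4, 0.0, 0.5]
opening: 0.452
grasp_force: 0.0
```

>>> play_rows(
  moves=[
    [[0,0,0,0,0,0],[0,0,0,0,0,0]],
  ],
)

```text
time_s: 25.65
position: [0.6422, -0.0453, 0.0224]
tcp_rot: [[-0.113, 0.994, 0.001], [0.994, 0.113, -0.0], [-0.0, 0.001, -1.0]]
force: [0.5, 0.3, 0.2]
opening: 0.454
grasp_force: 0.0
```

>>> play_rows(
  moves=[
    [[0,0,0,0,0,0],[0,0,0,0,0,0],[0,0,0,0,0,0],[0,0,0,0,0,0],[0,0,-15,0,0,0]],
  ],
  fingers=-1,
)

```text
time_s: 26.15
position: [0.6403, -0.0453, 0.0355]
tcp_rot: [[-0.113, 0.994, -0.004], [0.994, 0.113, 0.001], [0.001, -0.004, -1.0]]
force: [0.0, 0.3, -0.1]
opening: 0.189
grasp_force: 30.0
```

>>> play_rows(
  moves=[
    [[0,0,-30,0,0,0],[0,0,-30,0,0,0],[34,-8,0,0,0,0],[34,-9,0,0,0,0],[34,-9,0,0,0,0]],
  ],
)

```text
time_s: 26.65
position: [0.6045, 0.0535, 0.0981]
tcp_rot: [[-0.112, 0.994, 0.002], [0.994, 0.112, -0.0], [-0.0, 0.002, -1.0]]
force: [-0.6, 1.0, 0.6]
opening: 0.194
grasp_force: 30.0
```

>>> play_rows(
  moves=[
    [[0,0,0,0,0,0],[0,0,30,0,0,0],[0,0,25,0,0,0],[0,0,0,0,0,0]],
  ],
)

```text
time_s: 27.05
position: [0.6026, 0.0525, 0.0394]
tcp_rot: [[-0.113, 0.994, -0.005], [0.994, 0.113, 0.0], [0.001, -0.005, -1.0]]
force: [-0.2, 0.3, 0.2]
opening: 0.195
grasp_force: 30.0
```

Run:
```python
from h import *
s=bot.read_state(); print(s["time_s"],wt(T,s["position"])*1e3,s["opening"],s["grasp_force"])
```

```text
27.05 [112.8522  58.6765  39.4258] 0.1948137687953642 29.999243170022964
```

>>> play_rows(
  moves=[
    [[0,0,0,0,0,0],[0,0,0,0,0,0],[0,0,-25,0,0,0],[0,0,-30,0,0,0],[-24,4,0,0,0,0]],
  ],
  fingers=-0.1,
)

```text
time_s: 27.55
position: [0.6137, 0.0311, 0.102]
tcp_rot: [[-0.116, 0.993, 0.009], [0.993, 0.116, -0.0], [-0.001, 0.009, -1.0]]
force: [1.3, -0.2, -0.4]
opening: 0.442
grasp_force: 0.0
```

>>> play_rows(
  moves=[
    [[-40,6,0,0,0,0],[-40,6,0,0,0,0],[-40,6,0,0,0,0],[0,0,30,0,0,0],[0,0,30,0,0,0]],
  ],
)

```text
time_s: 28.05
position: [0.6453, -0.0907, 0.039]
tcp_rot: [[-0.11, 0.994, 0.007], [0.994, 0.11, -0.002], [-0.003, 0.007, -1.0]]
force: [0.3, 0.6, 0.1]
opening: 0.445
grasp_force: 0.0
```

>>> play_rows(
  moves=[
    [[0,0,15,0,0,0],[0,0,0,0,0,0],[0,0,0,0,0,0]],
  ],
)

```text
time_s: 28.35
position: [0.6433, -0.0877, 0.0226]
tcp_rot: [[-0.113, 0.994, 0.001], [0.994, 0.113, -0.0], [-0.001, 0.001, -1.0]]
force: [-0.3, 0.5, 1.3]
opening: 0.451
grasp_force: 0.0
```

>>> play_rows(
  moves=[
    [[0,0,0,0,0,0],[0,0,0,0,0,0],[0,0,0,0,0,0],[0,0,0,0,0,0],[0,0,-15,0,0,0]],
  ],
  fingers=-1,
)

```text
time_s: 28.85
position: [0.6411, -0.0872, 0.0355]
tcp_rot: [[-0.113, 0.994, -0.004], [0.994, 0.113, 0.001], [0.002, -0.004, -1.0]]
force: [-0.4, 0.4, 0.1]
opening: 0.177
grasp_force: 30.0
```

Run:
```python
from h import *
s=bot.read_state(); print(s["time_s"],wt(T,s["position"])*1e3,s["opening"],s["grasp_force"])
```

```text
28.85 [135.2823 -84.5491  35.485 ] 0.17668668662557768 29.99933212995529
```

>>> play_rows(
  moves=[
    [[0,0,-30,0,0,0],[0,0,-30,0,0,0],[34,-4,0,0,0,0],[34,-4,0,0,0,0],[34,-4,0,0,0,0]],
  ],
)

```text
time_s: 29.35
position: [0.6192, 0.0129, 0.0982]
tcp_rot: [[-0.112, 0.994, 0.002], [0.994, 0.112, -0.0], [-0.0, 0.002, -1.0]]
force: [-0.9, -1.0, -0.6]
opening: 0.18
grasp_force: 30.0
```

>>> play_rows(
  moves=[
    [[34,-4,0,0,0,0],[34,-6,0,0,0,0],[0,0,30,0,0,0],[0,0,25,0,0,0],[0,0,0,0,0,0]],
  ],
)

```text
time_s: 29.85
position: [0.5992, 0.0793, 0.0397]
tcp_rot: [[-0.114, 0.994, -0.006], [0.994, 0.114, 0.0], [0.001, -0.006, -1.0]]
force: [-0.7, 0.0, -0.2]
opening: 0.18
grasp_force: 30.0
```

>>> play_rows(
  moves=[
    [[0,0,0,0,0,0],[0,0,0,0,0,0],[0,0,-25,0,0,0],[0,0,-30,0,0,0],[-38,4,0,0,0,0]],
  ],
  fingers=-0.1,
)

```text
time_s: 30.35
position: [0.6121, 0.0442, 0.102]
tcp_rot: [[-0.117, 0.993, 0.009], [0.993, 0.117, 0.001], [-0.0, 0.009, -1.0]]
force: [1.9, -0.5, 0.4]
opening: 0.436
grasp_force: 0.0
```

>>> play_rows(
  moves=[
    [[-42,4,0,0,0,0],[-42,4,0,0,0,0],[-42,4,0,0,0,0],[-42,4,0,0,0,0],[0,0,30,0,0,0]],
  ],
)

```text
time_s: 30.85
position: [0.6514, -0.1324, 0.0728]
tcp_rot: [[-0.107, 0.994, 0.017], [0.994, 0.107, -0.008], [-0.01, 0.016, -1.0]]
force: [1.2, -0.3, -0.0]
opening: 0.449
grasp_force: 0.0
```

>>> play_rows(
  moves=[
    [[0,0,30,0,0,0],[0,0,15,0,0,0],[0,0,0,0,0,0],[0,0,0,0,0,0]],
  ],
)

```text
time_s: 31.25
position: [0.6454, -0.1237, 0.0226]
tcp_rot: [[-0.113, 0.994, 0.001], [0.994, 0.113, -0.001], [-0.001, 0.001, -1.0]]
force: [-0.8, -0.3, 0.7]
opening: 0.449
grasp_force: 0.0
```

>>> play_rows(
  moves=[
    [[0,0,0,0,0,0],[0,0,0,0,0,0],[0,0,0,0,0,0],[0,0,0,0,0,0],[0,0,-15,0,0,0]],
  ],
  fingers=-1,
)

```text
time_s: 31.75
position: [0.6432, -0.1231, 0.0355]
tcp_rot: [[-0.113, 0.994, -0.004], [0.994, 0.113, 0.001], [0.002, -0.004, -1.0]]
force: [-1.3, 0.4, 0.4]
opening: 0.185
grasp_force: 30.0
```

Run:
```python
from h import *
s=bot.read_state(); print(s["time_s"],wt(T,s["position"])*1e3,s["opening"],s["grasp_force"])
p=bot.capture("side"); chips(p)
```

```text
31.75 [ 133.3366 -120.4445   35.4545] 0.18525624367298466 29.99916896224022
chip [352. 313.] 74 0.56 world [ 0.4877 -0.354   0.011 ] tray [ -47.2 -332.3   11. ] rect 45.0
chip [361. 320.] 42 0.54 world [ 0.487  -0.3748  0.011 ] tray [ -50.3 -352.9   11. ] rect 45.0
chip [367. 314.] 78 0.47 world [ 0.5078 -0.3747  0.011 ] tray [ -29.6 -355.1   11. ] rect 45.0
chip [331. 221.] 58 0.47 world [ 0.656  -0.1663  0.011 ] tray [ 141.2 -164.8   11. ] rect 90.0
chip [250. 185.] 47 0.46 world [0.6068 0.0571 0.011 ] tray [117.5  62.7  11. ] rect 27.0
chip [243. 181.] 44 0.37 world [0.6052 0.0799 0.011 ] tray [118.5  85.6  11. ] rect 63.0
```

>>> play_rows(
  moves=[
    [[0,0,-30,0,0,0],[0,0,-30,0,0,0],[38,-4,0,0,0,0],[38,-4,0,0,0,0],[38,-4,0,0,0,0]],
  ],
)

```text
time_s: 32.35
position: [0.6199, -0.0111, 0.0974]
tcp_rot: [[-0.111, 0.994, 0.002], [0.994, 0.111, -0.0], [-0.0, 0.002, -1.0]]
force: [-0.4, -0.2, -1.1]
opening: 0.183
grasp_force: 30.0
```

>>> play_rows(
  moves=[
    [[38,-4,0,0,0,0],[38,-2,0,0,0,0],[38,-2,0,0,0,0],[0,0,30,0,0,0],[0,0,25,0,0,0]],
  ],
)

```text
time_s: 32.85
position: [0.5995, 0.1024, 0.042]
tcp_rot: [[-0.116, 0.993, 0.003], [0.993, 0.116, -0.0], [-0.0, 0.003, -1.0]]
force: [-0.0, 0.9, -0.4]
opening: 0.182
grasp_force: 30.0
```

>>> play_rows(
  moves=[
    [[0,0,0,0,0,0],[0,0,0,0,0,0],[0,0,0,0,0,0]],
  ],
  fingers=-0.1,
)

```text
time_s: 33.15
position: [0.6003, 0.1002, 0.0429]
tcp_rot: [[-0.112, 0.994, 0.003], [0.994, 0.112, -0.0], [-0.0, 0.003, -1.0]]
force: [0.0, -0.2, 0.4]
opening: 0.372
grasp_force: 0.0
```

>>> play_rows(
  moves=[
    [[0,0,-25,0,0,0],[0,0,-30,0,0,0],[-45,4,0,0,0,0],[-45,4,0,0,0,0],[-45,4,0,0,0,0]],
  ],
)

```text
time_s: 33.65
position: [0.6276, -0.0338, 0.099]
tcp_rot: [[-0.114, 0.994, 0.004], [0.994, 0.114, -0.001], [-0.001, 0.004, -1.0]]
force: [0.7, -0.1, -0.3]
opening: 0.449
grasp_force: 0.0
```

>>> play_rows(
  moves=[
    [[-45,4,0,0,0,0],[-45,4,0,0,0,0],[-45,3,0,0,0,0],[-5,0,0,0,0,0],[0,0,30,0,0,0]],
  ],
)

```text
time_s: 34.15
position: [0.6573, -0.1747, 0.0722]
tcp_rot: [[-0.109, 0.994, 0.012], [0.994, 0.109, -0.005], [-0.007, 0.012, -1.0]]
force: [1.0, 0.3, 0.2]
opening: 0.454
grasp_force: 0.0
```

>>> play_rows(
  moves=[
    [[0,0,30,0,0,0],[0,0,15,0,0,0],[0,0,0,0,0,0],[0,0,0,0,0,0]],
  ],
)

```text
time_s: 34.55
position: [0.6535, -0.1699, 0.0226]
tcp_rot: [[-0.113, 0.994, 0.001], [0.994, 0.113, -0.0], [-0.001, 0.001, -1.0]]
force: [-0.4, 0.5, 1.0]
opening: 0.449
grasp_force: 0.0
```

>>> play_rows(
  moves=[
    [[0,0,0,0,0,0],[0,0,0,0,0,0],[0,0,0,0,0,0],[0,0,0,0,0,0],[0,0,-15,0,0,0]],
  ],
  fingers=-1,
)

```text
time_s: 35.05
position: [0.6514, -0.1694, 0.0353]
tcp_rot: [[-0.113, 0.994, -0.004], [0.994, 0.113, 0.002], [0.002, -0.004, -1.0]]
force: [-0.3, -0.9, -0.7]
opening: 0.182
grasp_force: 29.3
```

Run:
```python
from h import *
s=bot.read_state(); print(s["time_s"],wt(T,s["position"])*1e3,s["opening"],s["grasp_force"])
p=bot.capture("side"); chips(p)
```

```text
35.05 [ 136.2504 -167.3717   35.3121] 0.18203959298690695 29.277227190323174
chip [250. 185.] 54 0.56 world [0.6075 0.0562 0.011 ] tray [118.1  61.8  11. ] rect 45.0
chip [244. 180.] 56 0.54 world [0.6063 0.0809 0.011 ] tray [119.7  86.4  11. ] rect 90.0
chip [236. 178.] 51 0.51 world [0.597  0.1008 0.011 ] tray [112.8 107.2  11. ] rect 90.0
chip [361. 320.] 50 0.39 world [ 0.4874 -0.3745  0.011 ] tray [ -49.9 -352.6   11. ] rect 45.0
```

>>> play_rows(
  moves=[
    [[0,0,-30,0,0,0],[0,0,-30,0,0,0],[42,-4,0,0,0,0],[42,-4,0,0,0,0],[42,-4,0,0,0,0]],
  ],
)

```text
time_s: 35.65
position: [0.6268, -0.0455, 0.0975]
tcp_rot: [[-0.111, 0.994, 0.002], [0.994, 0.111, -0.0], [-0.0, 0.002, -1.0]]
force: [0.3, -0.6, -1.2]
opening: 0.181
grasp_force: 29.3
```

>>> play_rows(
  moves=[
    [[42,-4,0,0,0,0],[42,-4,0,0,0,0],[42,-3,0,0,0,0],[42,0,0,0,0,0],[0,0,30,0,0,0]],
  ],
)

```text
time_s: 36.15
position: [0.5991, 0.1249, 0.0703]
tcp_rot: [[-0.118, 0.993, 0.009], [0.993, 0.118, 0.002], [0.001, 0.009, -1.0]]
force: [1.4, -0.1, -0.9]
opening: 0.183
grasp_force: 29.3
```

>>> play_rows(
  moves=[
    [[0,0,25,0,0,0],[0,0,0,0,0,0]],
  ],
)

```text
time_s: 36.35
position: [0.5944, 0.12, 0.0391]
tcp_rot: [[-0.114, 0.993, -0.006], [0.993, 0.114, -0.0], [0.001, -0.006, -1.0]]
force: [-0.7, 0.8, 0.2]
opening: 0.182
grasp_force: 29.3
```

>>> play_rows(
  moves=[
    [[0,0,0,0,0,0],[0,0,0,0,0,0],[0,0,-30,0,0,0],[0,0,-40,0,0,0],[0,0,-30,0,0,0]],
  ],
  fingers=-0.1,
)

```text
time_s: 36.85
position: [0.5983, 0.119, 0.1451]
tcp_rot: [[-0.112, 0.994, 0.004], [0.994, 0.112, 0.0], [-0.0, 0.004, -1.0]]
force: [0.5, 1.4, 0.6]
opening: 0.437
grasp_force: 0.0
```

```bash
cat >> h.py <<'E'
def log():
    s=bot.read_state(); open("log.txt","a").write(json.dumps([s["joint_positions"].tolist(),s["position"].tolist(),s["tcp_rot"].tolist()])+"\n"); return s
E
python3 - <<'E'
from h import *
s=log(); print(s["time_s"],s["position"],wt(T,s["position"])*1e3,s["opening"],s["joint_positions"])
p=bot.capture("side"); chips(p)
plan([([.56,-.362,.20],down(91.5))])
E
```

```text
36.85 [0.5983 0.119  0.1451] [116.0802 125.1863 145.0662] 0.4367803645065048 [ 0.7628 35.471  89.1742  0.0052 55.1121 -5.6635]
chip [367. 314.] 48 0.64 world [ 0.5074 -0.375   0.011 ] tray [ -30.1 -355.4   11. ] rect 90.0
chip [352. 313.] 93 0.59 world [ 0.487  -0.3543  0.011 ] tray [ -48.  -332.5   11. ] rect 45.0
chip [243. 180.] 25 0.5 world [0.6056 0.0816 0.011 ] tray [119.1  87.2  11. ] rect 27.0
chip [361. 320.] 50 0.44 world [ 0.4877 -0.3749  0.011 ] tray [ -49.6 -353.    11. ] rect 45.0
chip [251. 184.] 35 0.39 world [0.6088 0.0568 0.011 ] tray [119.5  62.2  11. ] rect 90.0
[[-43.1, -8.6, -4.8, 0.001, 0.001, -0.135], [-41.5, -14.2, -4.8, 0.001, 0.001, -0.135], [-39.2, -19.8, -4.8, 0.001, 0.001, -0.135], [-36.2, -24.8, -4.9, 0.001, 0.001, -0.135], [-32.5, -29.5, -4.8, 0.0, 0.001, -0.135]]
[[-28.2, -33.6, -4.9, 0.001, 0.001, -0.135], [-23.5, -37.1, -4.9, 0.001, 0.001, -0.135], [-18.2, -39.9, -4.9, 0.001, 0.001, -0.135], [-12.7, -42.0, -4.8, 0.001, 0.001, -0.135], [-6.9, -43.3, -4.8, 0.001, 0.001, -0.135]]
[[-1.0, -43.9, -4.8, 0.001, 0.001, -0.135]]
```

>>> play_rows(
  moves=[
    [[-43,-9,-5,0,0,-0.135],[-41,-14,-5,0,0,-0.135],[-39,-20,-5,0,0,-0.135],[-36,-25,-5,0,0,-0.135],[-32,-30,-5,0,0,-0.135]],
  ],
)

```text
time_s: 37.45
position: [0.5767, -0.1004, 0.1671]
tcp_rot: [[-0.713, 0.702, 0.001], [0.702, 0.713, -0.0], [-0.001, 0.0, -1.0]]
force: [1.6, -0.3, -1.3]
opening: 0.455
grasp_force: 0.0
```

>>> play_rows(
  moves=[
    [[-28,-34,-5,0,0,-0.135],[-24,-37,-5,0,0,-0.135],[-18,-40,-5,0,0,-0.135],[-13,-42,-5,0,0,-0.135],[-7,-43,-5,0,0,-0.135]],
  ],
  fingers=1,
)

```text
time_s: 37.95
position: [0.5581, -0.3193, 0.1921]
tcp_rot: [[-0.995, 0.103, 0.0], [0.103, 0.995, -0.0], [-0.0, -0.0, -1.0]]
force: [-0.7, 0.8, -0.1]
opening: 0.818
grasp_force: 0.0
```

>>> play_rows(
  moves=[
    [[-1,-44,-5,0,0,-0.135],[0,0,0,0,0,0],[0,0,0,0,0,0]],
  ],
)

```text
time_s: 38.25
position: [0.5543, -0.3624, 0.1966]
tcp_rot: [[-1.0, -0.023, 0.0], [-0.023, 1.0, 0.0], [-0.0, 0.0, -1.0]]
force: [0.7, 1.1, 0.1]
opening: 0.987
grasp_force: 0.0
```

Run:
```python
from h import *
s=log(); print(s["time_s"],s["position"],s["tcp_rot"],s["joint_positions"])
p=bot.capture("wrist"); 
def mask(q,z):
    for d in bot.pinpoint(p,q)[:2]: print(q,d["centre"],d["confidence"],onz(p,d["centre"],z))
mask("scoop",0);mask("lip",.027);mask("scoop",0)
chips(p)
cv2.imwrite("pics/w12.png",p["image"])
```

```text
38.25 [ 0.5543 -0.3624  0.1966] [[-0.9997 -0.0232  0.0003]
 [-0.0232  0.9997  0.0004]
 [-0.0003  0.0004 -1.    ]] [ -42.8359   35.581    78.5703    0.0289   65.8525 -134.1788]
scoop [257.2, 113.4] 0.79 [ 0.4857 -0.3625  0.    ]
scoop [267.0, 114.0] 0.32 [ 0.4861 -0.3517  0.    ]
lip [253.6, 187.7] 0.75 [ 0.5636 -0.3647  0.027 ]
scoop [257.2, 113.4] 0.79 [ 0.4857 -0.3625  0.    ]
scoop [267.0, 114.0] 0.32 [ 0.4861 -0.3517  0.    ]
chip [242. 110.] 212 0.8 world [ 0.4825 -0.3785  0.011 ] tray [ -55.2 -356.    11. ] rect 90.0
chip [264. 111.] 243 0.74 world [ 0.483  -0.3554  0.011 ] tray [ -52.  -333.1   11. ] rect 90.0
chip [265.  92.] 224 0.69 world [ 0.4635 -0.3551  0.011 ] tray [ -71.4 -330.6   11. ] rect 90.0
chip [242. 129.] 231 0.69 world [ 0.5017 -0.3783  0.011 ] tray [ -36.1 -358.    11. ] rect 90.0
chip [264. 130.] 225 0.65 world [ 0.5026 -0.3547  0.011 ] tray [ -32.5 -334.7   11. ] rect 90.0
chip [243.  92.] 266 0.5 world [ 0.4635 -0.3777  0.011 ] tray [ -74.  -353.1   11. ] rect 90.0
```

View pics/w12.png

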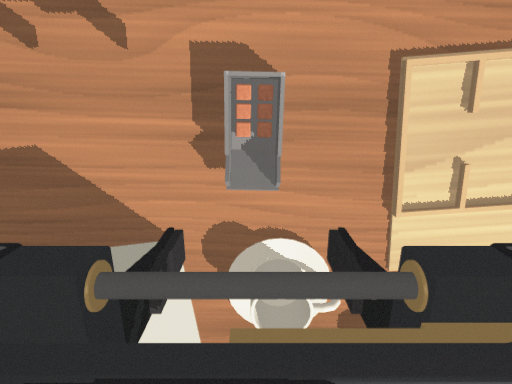

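>>> play_rows(
  moves=[
    [[22,0,10,0,0,0],[22,0,15,0,0,0],[20,0,25,0,0,0],[0,0,30,0,0,0],[0,0,30,0,0,0]],
  ],
)

```text
time_s: 39.0
position: [0.4911, -0.3619, 0.0863]
tcp_rot: [[-1.0, -0.028, 0.001], [-0.028, 1.0, -0.001], [-0.001, -0.001, -1.0]]
force: [-0.3, -0.5, -0.2]
opening: 1.0
grasp_force: 0.0
```

>>> play_rows(
  moves=[
    [[0,0,30,0,0,0],[0,0,20,0,0,0],[0,0,13,0,0,0],[0,0,0,0,0,0],[0,0,0,0,0,0]],
  ],
)

```text
time_s: 39.5
position: [0.4917, -0.3627, 0.0241]
tcp_rot: [[-1.0, -0.028, 0.001], [-0.028, 1.0, -0.001], [-0.001, -0.001, -1.0]]
force: [0.2, -0.0, -0.2]
opening: 1.005
grasp_force: 0.0
```

>>> play_rows(
  moves=[
    [[0,0,0,0,0,0],[0,0,0,0,0,0],[0,0,0,0,0,0],[0,0,0,0,0,0],[0,0,0,0,0,0]],
  ],
  fingers=-1,
)

```text
time_s: 40.0
position: [0.4916, -0.3636, 0.0242]
tcp_rot: [[-1.0, -0.027, 0.001], [-0.027, 1.0, -0.002], [-0.001, -0.002, -1.0]]
force: [1.2, -0.2, 2.7]
opening: 0.664
grasp_force: 30.0
```

Run:
```python
from h import *
s=log(); print(s["time_s"],s["position"],s["opening"],s["grasp_force"],s["force"],s["joint_positions"])
# kinematic fit
from scipy.optimize import least_squares
D=[json.loads(l) for l in open("log.txt")]
D.append([[60.3035,30.2234,82.0866,0,67.6886,-10.2273],[.20828,.58926,.23656],[[-.942822,.333297,0],[.333297,.942822,0],[0,0,-1]]])
def fk(j,k):
    a0,h,L1,L2,e,L3,off,dy=k; R=lambda ax,a:Ro.from_euler(ax,a,degrees=True).as_matrix()
    A=R('z',j[0]); p=A@np.array([a0,dy,h]); A=A@R('y',j[1]); p=p+A@[0,0,L1]; A=A@R('y',j[2]); p=p+A@[e,0,L2]; A=A@R('z',j[3])@R('y',j[4])@R('z',j[5]); p=p+A@[0,0,L3]
    return p,A@R('z',off)
f=lambda k:np.concatenate([fk(d[0],k)[0]-d[1] for d in D]+[1e-3*(np.array(k[:6])-[0,.35,.4,.4,0,.2])])
r=least_squares(f,[0,.35,.4,.4,0,.2,90,.1]); print(r.x,r.fun.round(4)[:15])
for off in (90,-90): print(fk(D[0][0],np.r_[r.x[:6],off,r.x[7]])[1]-np.array(D[0][2]))
```

```text
40.0 [ 0.4916 -0.3636  0.0242] 0.6644381625828536 29.951145169325173 [ 1.152  -0.2047  2.7043] [ -46.9379   45.9812   91.9356   -0.0169   41.9635 -138.491 ]
[ 0.      0.2717  0.5879  0.3917  0.114   0.2889 89.9161  0.111 ] [-0.     -0.     -0.     -0.      0.      0.      0.     -0.     -0.
  0.      0.     -0.      0.     -0.0001  0.0002]
[[ 0.  0. -0.]
 [ 0.  0. -0.]
 [-0. -0.  0.]]
[[ 0.2237 -1.9874 -0.    ]
 [-1.9874 -0.2237 -0.    ]
 [ 0.0007 -0.0084  0.    ]]
```

```bash
cat > kin.py <<'E'
from h import *
from scipy.optimize import least_squares
R1=lambda ax,a:Ro.from_euler(ax,a,degrees=True).as_matrix()
LO=np.array([-176.69,-43.24,12.49,-82,0,-163.58]);HI=np.array([176.69,126.21,139.97,262,151.66,163.58])
def fk(j,L3=.2889):
    h=.2717+(L3-.2889); A=R1('z',j[0]); p=A@np.array([0,.111,h]); A=A@R1('y',j[1]); p=p+A@[0,0,.5879]; A=A@R1('y',j[2]); p=p+A@[.114,0,.3917]; A=A@R1('z',j[3])@R1('y',j[4])@R1('z',j[5]); return p+A@[0,0,L3],A@R1('z',90)
def ik(p,R,j0,L3=.2889):
    def f(j):
        q,Q=fk(j,L3); return np.r_[(q-p)*10,Ro.from_matrix(R.T@Q).as_rotvec(),1e-5*(j-j0)]
    r=least_squares(f,j0,x_scale=10); return r.x,np.abs(r.fun[:6]).max()
E
python3 - <<'E'
from kin import *
for L3 in (.22,.29,.36):
  for sgn in (1,-1):
    j=np.array([0.8,35,89,0,55,-5.6]); a=np.degrees(T[2])
    for th in range(0,91,10):
        p=tw(T,(.1135,.125 if sgn>0 else .075,.15)); R=down(a)@R1('y',sgn*th); j,e=ik(p,R,j,L3)
        if th%30==0 or th==80: print(L3,sgn,th,j.round(0),round(e,4),((j>LO)&(j<HI)).all())
E
```

```text
0.22 1 0 [ 1. 35. 89.  0. 56. -6.] 0.0 True
0.22 1 30 [-10.  37.  90.  32.  65. -33.] 0.0 True
0.22 1 60 [-17.  45.  90.  53.  84. -49.] 0.0 True
0.22 1 80 [-19.  52.  90.  64.  97. -55.] 0.0 True
0.22 1 90 [-19.  56.  89.  68. 105. -57.] 0.0 True
0.22 -1 0 [ -4.  35.  89.  -0.  56. -11.] 0.0 True
0.22 -1 30 [  6.  38.  89. -36.  59.  21.] 0.0 True
0.22 -1 60 [ 14.  46.  88. -63.  75.  42.] 0.0 True
0.22 -1 80 [ 16.  53.  87. -76.  89.  50.] 0.0 True
0.22 -1 90 [ 17.  56.  87. -82.  96.  53.] 0.0 True
0.29 1 0 [ 1. 35. 89.  0. 56. -6.] 0.0 True
0.29 1 30 [-13.  38.  90.  31.  66. -36.] 0.0 True
0.29 1 60 [-22.  49.  88.  50.  85. -53.] 0.0 True
0.29 1 80 [-25.  58.  85.  59.  99. -59.] 0.0 True
0.29 1 90 [-25.  63.  84.  63. 107. -61.] 0.0 True
0.29 -1 0 [ -4.  35.  89.  -0.  56. -11.] 0.0 True
0.29 -1 30 [ 10.  39.  88. -35.  60.  23.] 0.0 True
0.29 -1 60 [ 19.  50.  85. -60.  77.  45.] 0.0 True
0.29 -1 80 [ 22.  59.  82. -72.  92.  53.] 0.0 True
0.29 -1 90 [ 23.  64.  81. -77.  99.  55.] 0.0 True
0.36 1 0 [ 1. 35. 89.  0. 56. -6.] 0.0 True
0.36 1 30 [-16.  40.  89.  30.  67. -38.] 0.0 True
0.36 1 60 [-27.  53.  85.  47.  87. -56.] 0.0 True
0.36 1 80 [-30.  64.  80.  54. 102. -61.] 0.0 True
0.36 1 90 [-30.  70.  77.  58. 109. -62.] 0.0 True
0.36 -1 0 [ -4.  35.  89.  -0.  56. -11.] 0.0 True
0.36 -1 30 [ 13.  40.  87. -35.  61.  26.] 0.0 True
0.36 -1 60 [ 24.  54.  81. -57.  80.  47.] 0.0 True
0.36 -1 80 [ 28.  65.  76. -67.  95.  54.] 0.0 True
0.36 -1 90 [ 28.  71.  73. -72. 103.  56.] 0.0 True
```

Run:
```python
from h import *
a=np.degrees(T[2]); s=bot.read_state(); p0=s["position"]; R0=s["tcp_rot"]
X=lambda x,y,z: tw(T,(x/1e3,y/1e3,z))
st=plan([([p0[0],p0[1],.085],R0,20),(X(113.5,135,.09),down(a),33),(X(113.5,135,.13),down(a),20)])
```

```text
[[0.0, 0.0, -15.2, 0.0, 0.0, 0.0], [0.0, -0.1, -15.2, 0.0, 0.0, 0.0], [-0.1, 0.0, -15.2, 0.0, 0.0, 0.0], [0.0, 0.0, -15.2, 0.0, 0.0, 0.0], [-7.3, 30.6, -0.4, 0.0, 0.0, 0.093]]
[[-4.4, 31.1, -0.3, 0.0, 0.0, 0.093], [-1.5, 31.3, -0.4, 0.0, 0.0, 0.092], [1.4, 31.4, -0.3, 0.0, 0.001, 0.093], [4.3, 31.2, -0.4, 0.0, 0.0, 0.093], [7.2, 30.5, -0.3, 0.0, 0.0, 0.093]]
[[10.0, 29.8, -0.4, 0.0, 0.0, 0.093], [12.7, 28.8, -0.4, 0.0, 0.0, 0.092], [15.3, 27.4, -0.3, 0.0, 0.0, 0.093], [17.7, 25.9, -0.4, 0.0, 0.001, 0.093], [20.1, 24.2, -0.3, 0.0, 0.0, 0.093]]
[[22.3, 22.1, -0.3, 0.0, 0.0, 0.093], [24.2, 20.0, -0.4, 0.0, 0.0, 0.092], [26.0, 17.7, -0.3, 0.0, 0.0, 0.093], [27.5, 15.3, -0.3, 0.0, 0.0, 0.093], [28.7, 12.5, -0.4, 0.0, 0.001, 0.093]]
[[0.0, 0.0, -20.0, 0.0, 0.0, 0.0], [0.1, 0.0, -20.0, 0.0, 0.0, 0.0]]
```

Lift first and check it is held.

>>> play_rows(
  moves=[
    [[0,0,-8,0,0,0],[0,0,-15,0,0,0],[0,0,-15,0,0,0],[0,0,-15,0,0,0],[0,0,-8,0,0,0]],
  ],
)

```text
time_s: 40.5
position: [0.4919, -0.3635, 0.0871]
tcp_rot: [[-1.0, -0.027, 0.002], [-0.027, 1.0, -0.002], [-0.002, -0.003, -1.0]]
force: [0.0, 0.0, -1.5]
opening: 0.667
grasp_force: 30.0
```

>>> play_rows(
  moves=[
    [[-3,12,0,0,0,0.04],[-4,18,-1,0,0,0.053],[-5,31,0,0,0,0.093],[-2,31,-1,0,0,0.093],[1,31,0,0,0,0.093]],
  ],
)

```text
time_s: 41.0
position: [0.519, -0.2407, 0.0873]
tcp_rot: [[-0.94, 0.342, 0.001], [0.342, 0.94, -0.0], [-0.001, -0.0, -1.0]]
force: [0.3, 0.4, -1.9]
opening: 0.658
grasp_force: 30.0
```

>>> play_rows(
  moves=[
    [[4,31,-1,0,0,0.093],[7,31,0,0,0,0.093],[10,30,0,0,0,0.093],[13,29,-1,0,0,0.093],[15,27,0,0,0,0.093]],
  ],
)

```text
time_s: 41.5
position: [0.5519, -0.0864, 0.0893]
tcp_rot: [[-0.687, 0.727, 0.001], [0.727, 0.687, -0.0], [-0.001, 0.0, -1.0]]
force: [0.7, -0.4, -2.0]
opening: 0.665
grasp_force: 30.0
```

Run:
```python
from h import *
s=log(); print(s["time_s"],s["position"],s["opening"],s["grasp_force"],s["force"])
p=bot.capture("wrist"); cv2.imwrite("pics/w13.png",p["image"]); chips(p)
a=np.degrees(T[2]);X=lambda x,y,z: tw(T,(x/1e3,y/1e3,z))
plan([(X(113.5,135,.09),down(a),33),(X(113.5,135,.13),down(a),20)])
```

```text
41.5 [ 0.5519 -0.0864  0.0893] 0.6650427214008613 29.953676518052816 [ 0.746  -0.4488 -1.9507]
chip [235. 261.] 664 0.96 world [ 0.571  -0.1337  0.011 ] tray [  60.4 -122.8   11. ] rect 90.0
chip [442. 125.] 663 0.9 world [0.6062 0.0539 0.011 ] tray [116.6  59.6  11. ] rect 27.0
chip [234. 205.] 725 0.89 world [ 0.5369 -0.0971  0.011 ] tray [ 30.6 -82.6  11. ] rect 90.0
chip [235. 233.] 856 0.89 world [ 0.5538 -0.1148  0.011 ] tray [  45.5 -102.1   11. ] rect 90.0
chip [275. 233.] 860 0.69 world [ 0.5775 -0.0924  0.011 ] tray [ 71.5 -82.5  11. ] rect 90.0
chip [486.  66.] 918 0.68 world [0.5951 0.0993 0.011 ] tray [110.7 106.   11. ] rect 48.0
chip [467.  95.] 817 0.67 world [0.6021 0.0789 0.011 ] tray [115.3  84.9  11. ] rect 45.0
chip [275. 205.] 726 0.66 world [ 0.5608 -0.0751  0.011 ] tray [ 56.9 -63.4  11. ] rect 2.0
chip [274. 260.] 637 0.61 world [ 0.5946 -0.1101  0.011 ] tray [  86.6 -102.    11. ] rect 90.0
chip [506.  40.] 268 0.54 world [0.591  0.1178 0.011 ] tray [108.7 124.8  11. ] rect 90.0
[[17.7, 25.4, -0.1, 0.0, 0.0, 0.093], [19.9, 23.7, -0.1, 0.0, 0.0, 0.093], [22.1, 21.8, -0.1, 0.0, -0.001, 0.093], [24.0, 19.6, -0.1, 0.0, 0.0, 0.093], [25.7, 17.3, -0.1, 0.0, 0.0, 0.093]]
[[27.1, 14.8, -0.1, 0.0, 0.0, 0.093], [28.5, 12.2, -0.1, 0.0, 0.0, 0.093], [0.0, 0.0, -20.0, 0.0, 0.0, 0.0], [0.0, 0.0, -20.0, 0.0, 0.0, 0.0]]
```

>>> play_rows(
  moves=[
    [[18,25,0,0,0,0.093],[20,24,0,0,0,0.093],[22,22,0,0,0,0.093],[24,20,0,0,0,0.093],[26,17,0,0,0,0.093]],
  ],
)

```text
time_s: 42.1
position: [0.5832, 0.065, 0.0891]
tcp_rot: [[-0.288, 0.958, 0.001], [0.958, 0.288, -0.0], [-0.001, 0.001, -1.0]]
force: [0.1, -1.1, -1.6]
opening: 0.662
grasp_force: 30.0
```

>>> play_rows(
  moves=[
    [[27,15,0,0,0,0.093],[28,12,0,0,0,0.093],[0,0,-18,0,0,0],[0,0,-20,0,0,0],[0,0,0,0,0,0]],
  ],
)

```text
time_s: 42.6
position: [0.5975, 0.1245, 0.1294]
tcp_rot: [[-0.111, 0.994, 0.006], [0.994, 0.111, -0.0], [-0.001, 0.006, -1.0]]
force: [1.2, 0.1, -1.8]
opening: 0.664
grasp_force: 30.0
```

Run:
```python
from h import *
s=log(); print(s["time_s"],s["position"],wt(T,s["position"])*1e3,s["opening"],s["grasp_force"],s["force"])
a=np.degrees(T[2]);X=lambda x,y,z: tw(T,(x/1e3,y/1e3,z)); R=s["tcp_rot"]
plan([(X(113.5,135,.13),down(a)@Ro.from_euler('y',80,degrees=True).as_matrix())],ang=.1)
```

```text
42.6 [0.5975 0.1245 0.1294] [115.917  130.7429 129.3628] 0.6643272453613853 29.960531098768115 [ 1.1568  0.1266 -1.8017]
[[0.3, -0.2, 0.0, 0.0, 0.1, 0.0], [0.3, -0.1, -0.1, 0.001, 0.1, 0.0], [0.3, -0.2, 0.1, 0.0, 0.099, 0.001], [0.3, -0.2, 0.0, 0.001, 0.1, 0.0], [0.3, -0.2, 0.1, 0.0, 0.1, 0.0]]
[[0.3, -0.1, 0.1, 0.001, 0.1, 0.0], [0.3, -0.2, 0.1, 0.0, 0.1, 0.0], [0.3, -0.2, 0.2, 0.001, 0.099, 0.001], [0.2, -0.2, 0.2, 0.0, 0.1, 0.0], [0.2, -0.1, 0.2, 0.001, 0.1, 0.0]]
[[0.2, -0.2, 0.2, 0.0, 0.1, 0.0], [0.2, -0.2, 0.3, 0.001, 0.099, 0.0], [0.2, -0.2, 0.2, 0.0, 0.1, 0.0], [0.1, -0.1, 0.3, 0.001, 0.1, 0.001]]
```

>>> play_rows(
  moves=[
    [[0,0,0,0,0.1,0],[0,0,0,0,0.1,0],[0,0,0,0,0.1,0],[0,0,0,0,0.1,0],[0,0,0,0,0.1,0]],
  ],
)

```text
time_s: 43.1
position: [0.5954, 0.1235, 0.1264]
tcp_rot: [[-0.096, 0.994, -0.052], [0.871, 0.109, 0.479], [0.482, 0.001, -0.876]]
force: [-0.0, -0.7, -2.3]
opening: 0.667
grasp_force: 30.0
```

>>> play_rows(
  moves=[
    [[0,0,0,0,0.08,0],[0,0,0,0,0.08,0],[0,0,0,0,0.08,0],[0,0,0,0,0.08,0],[0,0,0,0,0.08,0]],
  ],
)

```text
time_s: 43.6
position: [0.5955, 0.1232, 0.1258]
tcp_rot: [[-0.068, 0.994, -0.085], [0.617, 0.108, 0.78], [0.784, 0.001, -0.621]]
force: [0.7, -0.9, -1.7]
opening: 0.664
grasp_force: 30.0
```

Run:
```python
from h import *
s=log(); print(s["time_s"],wt(T,s["position"])*1e3,s["tcp_rot"],s["opening"],s["grasp_force"],s["force"],s["joint_positions"])
p=bot.capture("wrist"); cv2.imwrite("pics/w14.png",p["image"]); chips(p)
p=bot.capture("scene"); cv2.imwrite("pics/s14.png",cv2.resize(p["image"][130:260,150:350],None,fx=4,fy=4))
```

```text
43.6 [113.7374 129.6796 125.8257] [[-0.0677  0.9941 -0.0846]
 [ 0.6168  0.1083  0.7796]
 [ 0.7842  0.0006 -0.6205]] 0.6639899357692717 29.96157263405621 [ 0.6675 -0.938  -1.7049] [-19.6914  47.6197  89.2456  46.3068  77.3619 -50.9649]
chip [234. 250.] 855 0.97 world [0.5683 0.1735 0.011 ] tray [ 92.4 182.7  11. ] rect 90.0
chip [235. 308.] 450 0.89 world [0.5768 0.12   0.011 ] tray [ 94.8 128.6  11. ] rect 90.0
chip [273. 308.] 442 0.87 world [0.6093 0.1234 0.011 ] tray [127.5 128.4  11. ] rect 90.0
chip [274. 249.] 918 0.66 world [0.6067 0.1779 0.011 ] tray [131.1 182.7  11. ] rect 3.0
chip [235. 268.] 176 0.61 world [0.5713 0.1548 0.011 ] tray [ 93.3 163.8  11. ] rect 90.0
chip [274. 269.] 158 0.46 world [0.6074 0.1588 0.011 ] tray [129.6 163.7  11. ] rect 90.0
```

>>> play_rows(
  moves=[
    [[0,0,0,0,0.05,0],[0,0,0,0,0.05,0],[0,0,0,0,0.05,0],[0,0,0,0,0.05,0],[0,0,0,0,0.05,0]],
  ],
)

```text
time_s: 44.25
position: [0.5954, 0.1248, 0.1269]
tcp_rot: [[-0.046, 0.994, -0.1], [0.407, 0.11, 0.907], [0.912, 0.001, -0.41]]
force: [-0.7, -0.2, -1.2]
opening: 0.665
grasp_force: 30.0
```

>>> play_rows(
  moves=[
    [[0,0,0,0,0.05,0],[0,0,0,0,0.05,0],[0,0,0,0,0.05,0],[0,0,0,0,0.05,0],[0,0,0,0,0.05,0]],
  ],
)

```text
time_s: 44.75
position: [0.5955, 0.1249, 0.1268]
tcp_rot: [[-0.02, 0.994, -0.109], [0.17, 0.111, 0.979], [0.985, 0.001, -0.171]]
force: [-0.1, -0.4, -1.4]
opening: 0.665
grasp_force: 30.0
```

>>> play_rows(
  moves=[
    [[0,0,0,0,0,0],[0,0,0,0,0,0],[0,0,0,0,0,0],[0,0,0,0,0,0],[0,0,0,0,0,0]],
  ],
)

```text
time_s: 45.25
position: [0.5954, 0.1247, 0.127]
tcp_rot: [[-0.02, 0.994, -0.108], [0.17, 0.11, 0.979], [0.985, 0.001, -0.171]]
force: [0.0, 0.2, -0.6]
opening: 0.668
grasp_force: 30.0
```

Run:
```python
from h import *
s=log(); print(s["time_s"],wt(T,s["position"])*1e3,s["tcp_rot"],s["opening"],s["grasp_force"],s["force"],s["joint_positions"])
p=bot.capture("wrist"); chips(p)
q=bot.capture("side"); chips(q)
cv2.imwrite("pics/v15.png",np.hstack([p["image"][:,56:456],cv2.resize(q["image"][130:250,160:285],(400,384),interpolation=cv2.INTER_CUBIC)]))
```

```text
45.25 [113.8504 131.1753 127.0326] [[-0.0196  0.9939 -0.1082]
 [ 0.1698  0.11    0.9793]
 [ 0.9853  0.0009 -0.1709]] 0.6682194871649818 29.960835515521467 [ 0.037   0.1628 -0.63  ] [-24.255   60.3884  85.3175  58.9793  98.1101 -60.7044]
chip [245. 170.] 49 0.55 world [0.6376 0.1099 0.011 ] tray [154.1 111.7  11. ] rect 90.0
chip [251. 184.] 40 0.5 world [0.6096 0.0563 0.011 ] tray [120.2  61.6  11. ] rect 90.0
```

View pics/v15.png

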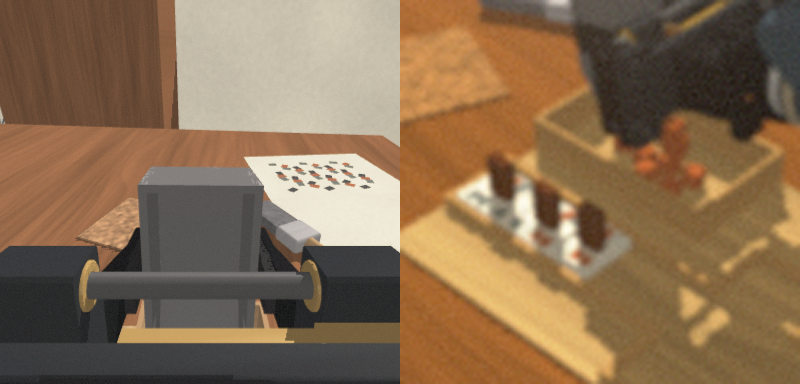

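>>> play_rows(
  moves=[
    [[8,0,-1,0,0,0],[15,0,-3,0,0.05,0],[15,0,-1,0,0.05,0],[15,0,-1,0,-0.05,0],[0,0,0,0,0,0]],
  ],
)

```text
time_s: 45.95
position: [0.5959, 0.1253, 0.1826]
tcp_rot: [[-0.018, 0.994, -0.108], [0.12, 0.11, 0.987], [0.993, 0.004, -0.121]]
force: [0.6, 0.2, -0.4]
opening: 0.668
grasp_force: 30.0
```

>>> play_rows(
  moves=[
    [[5,0,-1,0,-0.05,0],[0,0,0,0,-0.1,0],[0,0,0,0,-0.12,0],[0,0,0,0,-0.12,0],[0,0,0,0,-0.12,0]],
  ],
)

```text
time_s: 46.45
position: [0.5952, 0.1245, 0.1849]
tcp_rot: [[-0.065, 0.994, -0.088], [0.59, 0.109, 0.8], [0.805, -0.0, -0.593]]
force: [-0.3, -0.2, -0.8]
opening: 0.664
grasp_force: 30.0
```

>>> play_rows(
  moves=[
    [[0,0,0,0,-0.12,0],[0,0,0,0,-0.12,0],[0,0,0,0,-0.12,0],[0,0,0,0,-0.12,0],[0,0,0,0,-0.12,0]],
  ],
)

```text
time_s: 46.95
position: [0.5949, 0.1249, 0.1853]
tcp_rot: [[-0.103, 0.994, -0.036], [0.938, 0.11, 0.328], [0.33, -0.0, -0.944]]
force: [-0.5, -0.6, -1.0]
opening: 0.663
grasp_force: 30.0
```

Run:
```python
from h import *
s=log(); print(s["time_s"],wt(T,s["position"])*1e3,s["tcp_rot"],s["opening"],s["grasp_force"],s["force"])
p=bot.capture("wrist"); chips(p,.012)
q=bot.capture("side"); chips(q,.012); q=bot.capture("scene"); chips(q,.012)
cv2.imwrite("pics/w16.png",p["image"])
```

```text
46.95 [113.3394 131.4779 185.3233] [[-0.1034  0.994  -0.0364]
 [ 0.9384  0.1096  0.3278]
 [ 0.3298 -0.0002 -0.9441]] 0.6630977598370456 29.956909837201238 [-0.5377 -0.58   -1.0412]
chip [244. 181.] 44 0.55 world [0.6034 0.0775 0.012 ] tray [116.5  83.4  12. ] rect 90.0
chip [236. 183.] 48 0.54 world [0.5852 0.0841 0.012 ] tray [99.1 92.  12. ] rect 90.0
chip [236. 177.] 29 0.46 world [0.5991 0.1027 0.012 ] tray [115.  108.9  12. ] rect 90.0
chip [229. 174.] 53 0.39 world [0.5962 0.1255 0.012 ] tray [114.7 131.9  12. ] rect 45.0
```

View pics/w16.png

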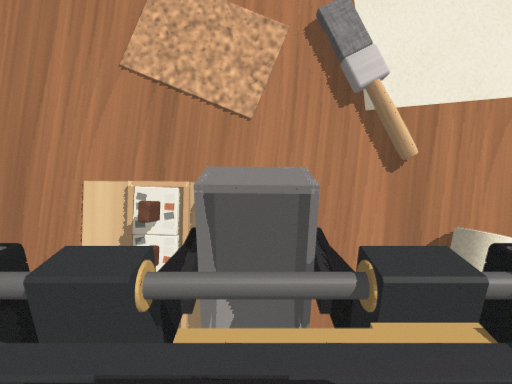

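Run:
```python
from h import *
s=bot.read_state()
for n in ("wrist","side","scene"):
    p=bot.capture(n)
    for d in bot.pinpoint(p,"mat")[:1]: print(n,"pin",d["confidence"],onz(p,d["centre"],.003))
    for d in bot.silhouettes(p,"mat")[:1]:
        m=np.argwhere(d["pixels"])[:,::-1]; h=cv2.convexHull(m.astype(np.int32))[:,0]
        W=np.array([onz(p,c,.003)[:2] for c in h]).astype(np.float32); print(n,d["confidence"],len(m),cv2.minAreaRect(W*1000),m.min(0),m.max(0))
a=np.degrees(T[2]); tx=down(a)[:,0]; c=np.array([.513,.327,0])-.006*tx
print(c)
plan([(s["position"],down(a)),(np.r_[c[:2],.12],down(a),33)])
```

```text
wrist pin 0.64 [0.5084 0.3317 0.003 ]
wrist 0.61 13169 ((509.74273681640625, 331.24072265625), (119.83509826660156, 169.28298950195312), 74.0734634399414) [121   0] [288 118]
side pin 0.79 [0.5038 0.327  0.003 ]
side 0.59 1522 ((509.27874755859375, 330.2756652832031), (123.43569946289062, 170.84747314453125), 73.06233215332031) [123 139] [192 174]
scene pin 0.98 [0.5079 0.3206 0.003 ]
scene 0.64 440 ((516.418212890625, 328.93939208984375), (123.51177215576172, 169.31732177734375), 70.89922332763672) [268 138] [322 162]
[0.5137 0.321  0.    ]
[[-0.2, -0.2, 0.2, 0.0, -0.113, -0.001], [-0.1, -0.1, 0.2, 0.0, -0.114, -0.001], [-0.2, -0.2, 0.3, 0.0, -0.113, -0.002], [29.2, -8.3, 9.2, 0.0, 0.0, 0.0], [29.2, -8.4, 9.1, 0.0, 0.0, 0.0]]
[[29.3, -8.3, 9.2, 0.0, 0.0, 0.0], [29.2, -8.3, 9.1, 0.0, 0.0, 0.0], [29.2, -8.4, 9.2, 0.0, 0.0, 0.0], [29.2, -8.3, 9.2, 0.0, 0.0, 0.0], [29.3, -8.4, 9.1, 0.0, 0.0, 0.0]]
```

Run:
```python
from h import *
s=bot.read_state();a=np.degrees(T[2])
plan([(s["position"],down(a)),([.5158,.3288,.10],down(74),33)])
```

```text
[[0.0, 0.0, 0.0, 0.0, -0.113, -0.001], [0.0, 0.0, 0.0, 0.0, -0.114, -0.001], [0.0, 0.0, 0.0, 0.0, -0.113, -0.002], [23.5, -6.2, 9.4, 0.0, 0.0, -0.131], [24.2, -3.1, 9.5, 0.0, 0.0, -0.131]]
[[24.3, 0.1, 9.4, 0.0, 0.0, -0.131], [24.1, 3.3, 9.4, 0.0, 0.0, -0.131], [23.5, 6.4, 9.5, 0.0, 0.0, -0.13], [22.4, 9.3, 9.4, 0.0, 0.0, -0.131], [21.0, 12.3, 9.4, 0.0, 0.0, -0.131]]
[[19.3, 14.9, 9.5, 0.0, 0.0, -0.131], [17.1, 17.2, 9.4, 0.0, 0.0, -0.131]]
```

>>> play_rows(
  moves=[
    [[0,0,0,0,-0.113,0],[0,0,0,0,-0.113,0],[0,0,0,0,-0.113,0],[23,-6,9,0,0,-0.131],[24,-3,9,0,0,-0.131]],
  ],
)

```text
time_s: 48.2
position: [0.5781, 0.1711, 0.1674]
tcp_rot: [[-0.369, 0.93, 0.001], [0.93, 0.369, 0.001], [0.001, 0.002, -1.0]]
force: [0.8, 0.7, -0.7]
opening: 0.663
grasp_force: 30.0
```

>>> play_rows(
  moves=[
    [[24,0,9,0,0,-0.131],[24,3,9,0,0,-0.131],[23,6,9,0,0,-0.131],[22,9,9,0,0,-0.131],[21,12,9,0,0,-0.131]],
  ],
)

```text
time_s: 48.7
position: [0.5336, 0.2824, 0.1219]
tcp_rot: [[-0.858, 0.513, -0.0], [0.513, 0.858, 0.001], [0.001, 0.001, -1.0]]
force: [0.4, 0.8, -0.6]
opening: 0.669
grasp_force: 30.0
```

>>> play_rows(
  moves=[
    [[19,15,9,0,0,-0.131],[17,17,9,0,0,-0.131],[0,0,0,0,0,0],[0,0,0,0,0,0]],
  ],
)

```text
time_s: 49.1
position: [0.5165, 0.3267, 0.1041]
tcp_rot: [[-0.96, 0.278, -0.0], [0.278, 0.96, 0.001], [0.001, 0.0, -1.0]]
force: [0.5, -0.5, -1.2]
opening: 0.662
grasp_force: 30.0
```

Run:
```python
from h import *
s=log(); print(s["time_s"],s["position"],s["tcp_rot"],s["opening"],s["grasp_force"],s["force"])
plan([([.5158,.3288,.032],down(74),20)])
p=bot.capture("wrist"); chips(p)
p=bot.capture("side"); print(bot.pinpoint(p,"scoop")[:1],proj(p,s["position"]-[0.006,-.001,.024]),bot.pinpoint(p,"lip")[:1],proj(p,s["position"]+[.072,-.021,.003]))
chips(p)
```

```text
49.1 [0.5165 0.3267 0.1041] [[-0.9605  0.2784 -0.0004]
 [ 0.2784  0.9605  0.0006]
 [ 0.0006  0.0004 -1.    ]] 0.6620206666435627 29.960432345978916 [ 0.5277 -0.5093 -1.2298]
[[0.3, 0.4, 18.0, 0.0, 0.0, -0.001], [0.3, 0.5, 18.0, 0.0, 0.0, 0.0], [0.3, 0.4, 18.1, 0.0, 0.0, -0.001], [0.3, 0.5, 18.0, 0.0, -0.001, -0.001]]
chip [324. 322.] 163 0.31 world [0.653  0.3557 0.011 ] tray [197.1 354.2  11. ] rect 90.0
[{'centre': [161.8, 130.4], 'confidence': 0.76}] [154.9048 131.91  ] [{'centre': [182.0, 114.9], 'confidence': 0.97}] [182.9238 116.4956]
chip [243. 181.] 18 0.63 world [0.6044 0.0801 0.011 ] tray [117.8  85.8  11. ] rect 45.0
chip [236. 177.] 22 0.56 world [0.5994 0.1037 0.011 ] tray [115.5 109.9  11. ] rect 90.0
chip [237. 183.] 41 0.53 world [0.5861 0.0839 0.011 ] tray [100.   91.7  11. ] rect 45.0
chip [230. 173.] 52 0.46 world [0.5988 0.1269 0.011 ] tray [117.4 133.   11. ] rect 90.0
chip [251. 185.] 58 0.43 world [0.6083 0.0554 0.011 ] tray [118.8  60.9  11. ] rect 45.0
```

>>> play_rows(
  moves=[
    [[0,1,20,0,0,0],[0,1,20,0,0,0],[1,0,18,0,0,0],[0,0,12,0,0,0],[0,0,0,0,0,0]],
  ],
)

```text
time_s: 49.9
position: [0.5155, 0.3279, 0.0327]
tcp_rot: [[-0.96, 0.279, -0.003], [0.279, 0.96, -0.0], [0.003, -0.001, -1.0]]
force: [-0.7, 0.7, -0.7]
opening: 0.665
grasp_force: 30.0
```

>>> play_rows(
  moves=[
    [[0,0,2,0,0,0],[0,0,2,0,0,0],[0,0,1,0,0,0],[0,0,0,0,0,0]],
  ],
)

```text
time_s: 50.3
position: [0.5166, 0.3289, 0.0297]
tcp_rot: [[-0.961, 0.278, 0.001], [0.278, 0.961, 0.001], [-0.0, 0.001, -1.0]]
force: [0.5, -0.3, -0.4]
opening: 0.665
grasp_force: 30.0
```

>>> play_rows(
  moves=[
    [[0,0,1,0,0,0],[0,0,0,0,0,0]],
  ],
)

```text
time_s: 50.5
position: [0.5164, 0.3288, 0.0284]
tcp_rot: [[-0.961, 0.278, 0.0], [0.278, 0.961, 0.001], [0.0, 0.001, -1.0]]
force: [0.1, -0.2, -0.6]
opening: 0.665
grasp_force: 30.0
```

>>> play_rows(
  moves=[
    [[0,0,1,0,0,0],[0,0,0,0,0,0]],
  ],
)

```text
time_s: 50.7
position: [0.5164, 0.3288, 0.0273]
tcp_rot: [[-0.961, 0.278, 0.0], [0.278, 0.961, 0.001], [0.0, 0.001, -1.0]]
force: [0.7, -0.0, 0.6]
opening: 0.66
grasp_force: 30.0
```

>>> play_rows(
  moves=[
    [[0,0,1,0,0,0],[0,0,0,0,0,0],[0,0,0,0,0,0]],
  ],
)

```text
time_s: 51.0
position: [0.5165, 0.3289, 0.0271]
tcp_rot: [[-0.961, 0.278, 0.0], [0.278, 0.961, 0.001], [-0.0, 0.001, -1.0]]
force: [-0.6, -0.5, 5.3]
opening: 0.665
grasp_force: 30.0
```

>>> play_rows(
  moves=[
    [[0,0,0,0,0,0],[0,0,0,0,0,0],[0,0,0,0,0,0],[0,0,0,0,0,0],[0,0,-10,0,0,0]],
  ],
  fingers=1,
)

```text
time_s: 51.5
position: [0.5153, 0.3283, 0.0352]
tcp_rot: [[-0.961, 0.278, -0.003], [0.278, 0.961, -0.0], [0.003, -0.001, -1.0]]
force: [0.6, 0.0, -0.4]
opening: 0.977
grasp_force: 0.0
```

>>> play_rows(
  moves=[
    [[0,0,-30,0,0,0],[0,0,-40,0,0,0],[0,0,-40,0,0,0],[-20,0,-40,0,0,0],[-40,0,-10,0,0,0]],
  ],
)

```text
time_s: 52.0
position: [0.5742, 0.3139, 0.2026]
tcp_rot: [[-0.961, 0.275, 0.006], [0.275, 0.961, 0.004], [-0.005, 0.006, -1.0]]
force: [0.8, 1.7, 0.4]
opening: 0.997
grasp_force: 0.0
```

>>> play_rows(
  moves=[
    [[0,0,0,0,0,0],[0,0,0,0,0,0],[0,0,0,0,0,0]],
  ],
)

```text
time_s: 52.3
position: [0.5722, 0.3117, 0.1953]
tcp_rot: [[-0.961, 0.278, -0.003], [0.278, 0.961, 0.0], [0.003, -0.001, -1.0]]
force: [-0.8, -0.3, 0.2]
opening: 0.999
grasp_force: 0.0
```

Run:
```python
from h import *
s=log(); print(s["time_s"],s["position"])
p=bot.capture("wrist"); cv2.imwrite("pics/w17.png",p["image"])
for q,z in (("scoop",.003),("lip",.03),("mat",.003)):
    for d in bot.pinpoint(p,q)[:1]: print(q,d,onz(p,d["centre"],z))
chips(p)
for n in("side","scene"):
    p=bot.capture(n); chips(p,.011)
    for d in bot.pinpoint(p,"tile64"): print(n,d["confidence"],wt(T,onz(p,d["centre"],.004))*1e3)
plan([([.43,-.02,.34],down(np.degrees(T[2])))])
```

```text
52.3 [0.5722 0.3117 0.1953]
scoop {'centre': [259.3, 120.0], 'confidence': 0.92} [0.5133 0.3321 0.003 ]
lip {'centre': [255.7, 195.2], 'confidence': 0.77} [0.5875 0.3066 0.03  ]
chip [ 95. 240.] 187 0.72 world [0.5939 0.1009 0.011 ] tray [109.7 107.7  11. ] rect 0.0
chip [ 61. 224.] 254 0.7 world [0.5636 0.0715 0.011 ] tray [76.3 81.9 11. ] rect 56.0
chip [256. 135.] 6943 0.63 world [0.5269 0.325  0.011 ] tray [ 68.4 337.9  11. ] rect 0.0
chip [114. 236.] 238 0.6 world [0.5961 0.1259 0.011 ] tray [114.7 132.2  11. ] rect 56.0
chip [ 77. 234.] 259 0.54 world [0.5811 0.0833 0.011 ] tray [95.  91.7 11. ] rect 63.0
chip [ 56. 240.] 172 0.52 world [0.5803 0.0556 0.011 ] tray [91.  64.2 11. ] rect 82.0
chip [237. 183.] 37 0.62 world [0.5866 0.0837 0.011 ] tray [100.5  91.5  11. ] rect 27.0
chip [251. 184.] 40 0.54 world [0.609  0.0558 0.011 ] tray [119.6  61.2  11. ] rect 27.0
chip [230. 174.] 18 0.52 world [0.5988 0.1262 0.011 ] tray [117.4 132.3  11. ] rect 90.0
chip [236. 177.] 32 0.51 world [0.6002 0.1043 0.011 ] tray [116.3 110.4  11. ] rect 90.0
chip [245. 170.] 52 0.39 world [0.6372 0.1111 0.011 ] tray [153.8 113.   11. ] rect 90.0
side 0.77 [ 3.9386 97.5579  4.    ]
side 0.64 [  0.0277 160.516    4.    ]
side 0.61 [ 3.6787 55.616   4.    ]
scene 0.69 [  8.7025 160.5118   4.    ]
scene 0.69 [-4.3262 64.7922  4.    ]
scene 0.47 [100.0032 134.9416   4.    ]
scene 0.43 [  1.396 100.637   4.   ]
scene 0.41 [ 163.7433 -325.9112    4.    ]
[[5.1, -39.9, -16.0, 0.0, 0.0, 0.131], [-0.1, -40.2, -16.0, 0.0, 0.0, 0.13], [-5.4, -39.8, -16.0, 0.0, 0.0, 0.131], [-10.5, -38.8, -16.1, 0.0, 0.0, 0.131], [-15.5, -37.1, -16.0, 0.0, -0.001, 0.13]]
[[-20.1, -34.8, -16.0, 0.0, 0.0, 0.131], [-24.6, -31.8, -16.0, 0.0, 0.0, 0.131], [-28.5, -28.4, -16.0, 0.0, 0.0, 0.13], [-31.9, -24.4, -16.0, 0.0, 0.0, 0.131]]
```

>>> play_rows(
  moves=[
    [[5,-40,-12,0,0,0.13],[0,-40,-12,0,0,0.13],[-5,-40,-12,0,0,0.13],[-10,-38,-12,0,0,0.13],[-15,-36,-12,0,0,0.13]],
  ],
)

```text
time_s: 53.35
position: [0.4937, 0.1283, 0.2566]
tcp_rot: [[-0.592, 0.806, 0.0], [0.806, 0.592, 0.001], [0.001, 0.001, -1.0]]
force: [-0.2, -1.6, 0.2]
opening: 1.0
grasp_force: 0.0
```

>>> play_rows(
  moves=[
    [[-20,-30,-10,0,0,0.13],[-30,-20,0,0,0,0.13],[-35,-10,0,0,0,0.13],[-40,0,0,0,0,0.13],[-10,20,0,0,0,0]],
  ],
)

```text
time_s: 53.85
position: [0.5135, -0.0264, 0.2663]
tcp_rot: [[-0.112, 0.994, -0.0], [0.994, 0.112, -0.001], [-0.0, -0.0, -1.0]]
force: [1.4, -0.4, 0.4]
opening: 0.995
grasp_force: 0.0
```

>>> play_rows(
  moves=[
    [[0,30,0,0,0,0],[0,0,0,0,0,0],[0,0,0,0,0,0]],
  ],
)

```text
time_s: 54.15
position: [0.5436, -0.0193, 0.2656]
tcp_rot: [[-0.119, 0.993, -0.001], [0.993, 0.119, 0.001], [0.001, -0.001, -1.0]]
force: [-0.9, -0.5, 0.3]
opening: 0.998
grasp_force: 0.0
```

Run:
```python
from h import *
s=log(); print(s["time_s"],s["position"],wt(T,s["position"])*1e3)
p=bot.capture("wrist"); cv2.imwrite("pics/w18.png",p["image"]); a=chips(p,.011); print(len(a))
im=cv2.resize(p["image"],None,fx=3,fy=3,interpolation=cv2.INTER_CUBIC)
q=proj(p,tw(T,(.06,.09,.01)))*3; print(q)
q=np.clip(q.astype(int),[400,300],[1536-400,852]); cv2.imwrite("pics/w18c.png",im[q[1]-300:q[1]+300,q[0]-400:q[0]+400])
for z in bot.pinpoint(p,"tile64"): print(z["confidence"],wt(T,onz(p,z["centre"],.004))*1e3)
```

```text
54.15 [ 0.5436 -0.0193  0.2656] [ 46.0897  -6.0574 265.6069]
chip [296.  88.] 175 0.72 world [0.581  0.0819 0.011 ] tray [94.8 90.3 11. ] rect 90.0
chip [320.  93.] 171 0.71 world [0.6123 0.0801 0.011 ] tray [125.6  84.9  11. ] rect 83.0
chip [331.  78.] 170 0.62 world [0.623  0.0986 0.011 ] tray [138.3 102.1  11. ] rect 90.0
chip [309.  94.] 43 0.59 world [0.599  0.0774 0.011 ] tray [112.1  83.8  11. ] rect 90.0
chip [311. 113.] 175 0.54 world [0.6057 0.0539 0.011 ] tray [116.1  59.6  11. ] rect 76.0
chip [292. 110.] 189 0.53 world [0.5812 0.055  0.011 ] tray [91.8 63.5 11. ] rect 74.0
chip [309.  75.] 186 0.5 world [0.5951 0.0994 0.011 ] tray [110.7 106.1  11. ] rect 9.0
chip [313.  52.] 222 0.46 world [0.5956 0.1252 0.011 ] tray [114.1 131.6  11. ] rect 90.0
8
[804.4561 264.4312]
0.79 [ 1.461  62.5954  4.    ]
0.77 [ -2.6206 101.8785   4.    ]
0.6 [  3.6548 152.3042   4.    ]
```

View pics/w18c.png

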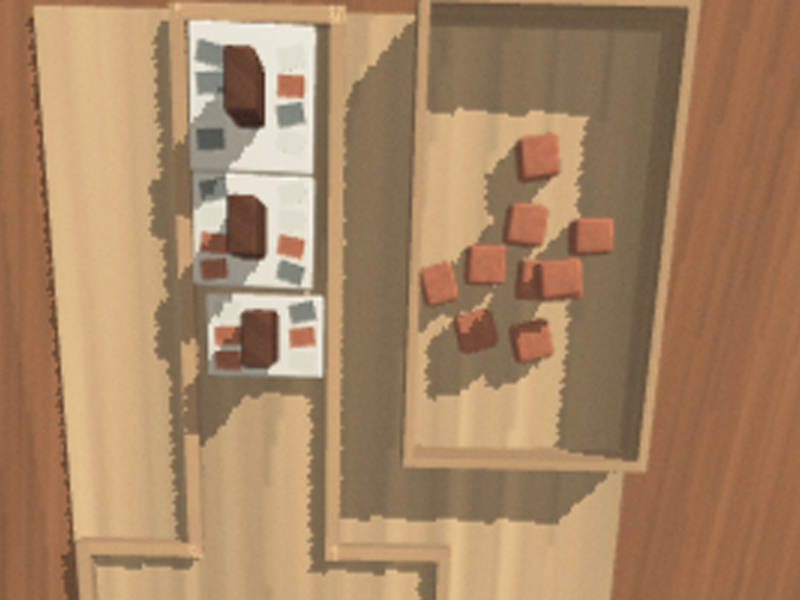

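Run:
```python
from h import *
def red(f,roi):
    m=cv2.imread(f); h=cv2.cvtColor(m,cv2.COLOR_BGR2HSV); x0,x1,y0,y1=roi
    k=((h[...,0]<12)&(h[...,1]>110)).astype(np.uint8)[y0:y1,x0:x1]
    n,l,st,c=cv2.connectedComponentsWithStats(k); print(f,[(s[4],(cc+[x0,y0]).round().tolist()) for s,cc in zip(st[1:],c[1:]) if s[4]>8])
m=cv2.imread("pics/w17.png"); print(m[90,256],m[120,256],m[160,256],m[185,256])
red("pics/w17.png",(215,300,70,205))
red("pics/w18.png",(270,360,20,150))
s=bot.read_state(); a=np.degrees(T[2])
# pose behind the last tile's grip
print(wt(T,s["position"])*1e3)
plan([(tw(T,(.0015,.030,.12)),down(a)),(tw(T,(.0015,.030,.034)),down(a),25)])
```

```text
[89 91 93] [83 84 87] [81 83 86] [109 111 114]
pics/w17.png [(np.int32(14), [246.0, 198.0])]
pics/w18.png [(np.int32(199), [313.0, 52.0]), (np.int32(180), [309.0, 75.0]), (np.int32(463), [323.0, 87.0]), (np.int32(172), [296.0, 88.0]), (np.int32(142), [281.0, 94.0]), (np.int32(158), [293.0, 110.0]), (np.int32(162), [311.0, 113.0])]
[ 45.1525  -5.4979 265.745 ]
[[8.9, -10.8, 36.5, 0.0, 0.0, 0.002], [8.9, -10.8, 36.4, -0.001, -0.001, 0.001], [8.9, -10.9, 36.5, 0.0, 0.0, 0.002], [8.8, -10.9, 36.4, 0.0, 0.0, 0.001], [0.0, 0.0, 21.5, 0.0, 0.0, 0.0]]
[[0.0, 0.0, 21.5, 0.0, 0.0, 0.0], [0.0, 0.0, 21.5, 0.0, 0.0, 0.0], [0.0, 0.0, 21.5, 0.0, 0.0, 0.0]]
```

>>> play_rows(
  moves=[
    [[9,-11,36,0,0,0],[9,-11,36,0,0,0],[9,-11,36,0,0,0],[9,-11,36,0,0,0],[0,0,20,0,0,0]],
  ],
  fingers=-1,
)

```text
time_s: 54.8
position: [0.491, 0.0131, 0.0999]
tcp_rot: [[-0.12, 0.993, -0.007], [0.993, 0.12, 0.003], [0.003, -0.007, -1.0]]
force: [-0.2, -0.5, -0.7]
opening: 0.633
grasp_force: 0.0
```

>>> play_rows(
  moves=[
    [[0,0,0,0,0,0],[0,0,0,0,0,0],[0,0,0,0,0,0],[0,0,0,0,0,0]],
  ],
)

```text
time_s: 55.2
position: [0.4971, 0.0111, 0.1033]
tcp_rot: [[-0.119, 0.993, 0.003], [0.993, 0.119, 0.0], [-0.0, 0.003, -1.0]]
force: [0.2, 0.1, 0.2]
opening: 0.265
grasp_force: 0.0
```

>>> play_rows(
  moves=[
    [[0,0,20,0,0,0],[0,0,20,0,0,0],[0,0,24,0,0,0],[0,0,0,0,0,0],[0,0,0,0,0,0]],
  ],
)

```text
time_s: 55.7
position: [0.4962, 0.0113, 0.0385]
tcp_rot: [[-0.119, 0.993, 0.0], [0.993, 0.119, 0.001], [0.001, 0.0, -1.0]]
force: [-0.3, -0.2, 0.8]
opening: 0.003
grasp_force: 0.0
```

Run:
```python
from h import *
s=log(); print(s["time_s"],wt(T,s["position"])*1e3,s["opening"],s["force"])
p=bot.capture("wrist"); cv2.imwrite("pics/w19.png",p["image"]); m=p["image"]
for c in (236,256,276): print(c,[(r,m[r,c].tolist()) for r in range(150,290,8)])
```

```text
55.7 [ 2.4666 29.717  38.5068] 0.002503533694489364 [-0.2578 -0.1742  0.7864]
236 [(150, [136, 149, 155]), (158, [123, 134, 140]), (166, [202, 219, 223]), (174, [204, 220, 225]), (182, [84, 111, 182]), (190, [56, 75, 120]), (198, [88, 106, 133]), (206, [57, 74, 119]), (214, [90, 114, 128]), (222, [81, 107, 127]), (230, [122, 166, 198]), (238, [123, 166, 199]), (246, [53, 52, 51]), (254, [52, 49, 51]), (262, [54, 52, 50]), (270, [49, 50, 47]), (278, [61, 59, 57]), (286, [58, 58, 55])]
256 [(150, [212, 225, 231]), (158, [108, 126, 137]), (166, [213, 227, 233]), (174, [49, 64, 97]), (182, [52, 67, 100]), (190, [55, 69, 109]), (198, [51, 65, 100]), (206, [56, 71, 109]), (214, [56, 72, 108]), (222, [49, 65, 99]), (230, [81, 102, 117]), (238, [78, 99, 116]), (246, [83, 103, 119]), (254, [73, 93, 111]), (262, [82, 104, 122]), (270, [81, 102, 118]), (278, [99, 99, 103]), (286, [117, 119, 124])]
276 [(150, [124, 134, 130]), (158, [100, 121, 135]), (166, [213, 226, 232]), (174, [123, 134, 131]), (182, [208, 224, 231]), (190, [86, 118, 189]), (198, [202, 219, 224]), (206, [202, 220, 224]), (214, [164, 181, 191]), (222, [100, 132, 157]), (230, [135, 179, 215]), (238, [131, 178, 214]), (246, [55, 53, 51]), (254, [53, 50, 50]), (262, [51, 50, 50]), (270, [56, 55, 55]), (278, [61, 62, 61]), (286, [57, 54, 55])]
```

>>> play_rows(
  moves=[
    [[0,0,6,0,0,0],[4,0,0,0,0,0],[3,0,0,0,0,0],[0,0,0,0,0,0]],
  ],
)

```text
time_s: 56.15
position: [0.4949, 0.0189, 0.0322]
tcp_rot: [[-0.119, 0.993, 0.0], [0.993, 0.119, 0.001], [0.001, 0.0, -1.0]]
force: [-0.2, -0.6, -0.3]
opening: 0.007
grasp_force: 0.0
```

>>> play_rows(
  moves=[
    [[1,0,0,0,0,0],[1,0,0,0,0,0],[1,0,0,0,0,0],[0,0,0,0,0,0]],
  ],
)

```text
time_s: 56.55
position: [0.4947, 0.0214, 0.032]
tcp_rot: [[-0.119, 0.993, 0.0], [0.993, 0.119, 0.001], [0.001, 0.0, -1.0]]
force: [0.1, -0.3, -0.6]
opening: 0.003
grasp_force: 0.0
```

>>> play_rows(
  moves=[
    [[1,0,0,0,0,0],[1,0,0,0,0,0],[0,0,0,0,0,0]],
  ],
)

```text
time_s: 56.85
position: [0.4944, 0.0234, 0.032]
tcp_rot: [[-0.119, 0.993, -0.0], [0.993, 0.119, 0.001], [0.001, 0.0, -1.0]]
force: [0.2, -0.7, 0.7]
opening: 0.006
grasp_force: 0.3
```

>>> play_rows(
  moves=[
    [[1,0,0,0,0,0],[1,0,0,0,0,0],[0,0,0,0,0,0]],
  ],
)

```text
time_s: 57.15
position: [0.4947, 0.0247, 0.0322]
tcp_rot: [[-0.119, 0.993, 0.001], [0.993, 0.119, 0.0], [-0.0, 0.001, -1.0]]
force: [-0.7, -4.8, 2.4]
opening: 0.007
grasp_force: 2.3
```

>>> play_rows(
  moves=[
    [[1,0,0,0,0,0],[0,0,0,0,0,0]],
  ],
)

```text
time_s: 57.35
position: [0.4951, 0.0251, 0.0324]
tcp_rot: [[-0.12, 0.993, 0.002], [0.993, 0.12, -0.001], [-0.001, 0.002, -1.0]]
force: [0.1, -8.4, 2.9]
opening: 0.004
grasp_force: 3.8
```

>>> play_rows(
  moves=[
    [[1,0,0,0,0,0],[0,0,0,0,0,0]],
  ],
)

```text
time_s: 57.55
position: [0.4952, 0.0255, 0.0326]
tcp_rot: [[-0.12, 0.993, 0.003], [0.993, 0.12, -0.002], [-0.002, 0.002, -1.0]]
force: [-1.1, -10.3, 4.8]
opening: 0.006
grasp_force: 5.8
```

>>> play_rows(
  moves=[
    [[1,0,0,0,0,0],[0,0,0,0,0,0]],
  ],
)

```text
time_s: 57.75
position: [0.4954, 0.0258, 0.0328]
tcp_rot: [[-0.121, 0.993, 0.003], [0.993, 0.121, -0.003], [-0.003, 0.003, -1.0]]
force: [-1.5, -13.8, 6.3]
opening: 0.01
grasp_force: 7.4
```

>>> play_rows(
  moves=[
    [[-5,0,0,0,0,0],[-15,0,0,0,0,0],[0,0,-30,0,0,0],[0,0,-40,0,0,0],[0,0,-40,0,0,0]],
  ],
)

```text
time_s: 58.25
position: [0.4953, 0.0081, 0.1423]
tcp_rot: [[-0.118, 0.993, -0.003], [0.993, 0.118, 0.002], [0.003, -0.003, -1.0]]
force: [-0.3, 0.3, -0.2]
opening: 0.005
grasp_force: 0.0
```

>>> play_rows(
  moves=[
    [[-5,30,-35,0,0,0],[-5,30,-30,0,0,0],[0,20,0,0,0,0],[0,0,0,0,0,0],[0,0,0,0,0,0]],
  ],
)

```text
time_s: 58.75
position: [0.5753, 0.0079, 0.2058]
tcp_rot: [[-0.119, 0.993, -0.004], [0.993, 0.119, 0.002], [0.002, -0.003, -1.0]]
force: [-0.8, 0.5, -0.2]
opening: 0.004
grasp_force: 0.0
```

Run:
```python
from h import *
s=log(); print(s["time_s"],wt(T,s["position"])*1e3)
p=bot.capture("wrist"); m=p["image"]; cv2.imwrite("pics/w20.png",m)
hsv=cv2.cvtColor(m,cv2.COLOR_BGR2HSV)
# intensity along the lane at several x, looking for gaps between tiles
for x in (-.018,-.012,.016,.02):
    out=[]
    for y in np.arange(.175,.035,-.002):
        c=proj(p,tw(T,(x,y,.014))); v=cv2.getRectSubPix(m,(1,1),(float(c[0]),float(c[1])))[0,0]; out.append(int(v[0]))
    print(x,out)
chips(p)
k=((hsv[...,0]<12)&(hsv[...,1]>110)&(hsv[...,2]>90)).astype(np.uint8)
n,l,st,c=cv2.connectedComponentsWithStats(k); print([(int(s_[4]),cc.round().tolist(),(wt(T,onz(p,cc,.011))*1e3).round()[:2].tolist()) for s_,cc in zip(st[1:],c[1:]) if 60<s_[4]<3000])
```

```text
58.75 [ 80.674   17.4099 205.8093]
-0.018 [220, 201, 131, 130, 131, 145, 215, 135, 131, 131, 137, 209, 155, 138, 137, 138, 142, 94, 87, 85, 90, 133, 143, 141, 136, 139, 109, 85, 87, 127, 180, 214, 212, 211, 212, 217, 143, 59, 58, 60, 104, 115, 59, 60, 58, 88, 133, 138, 140, 136, 138, 137, 139, 168, 124, 118, 120, 157, 178, 88, 77, 76, 100, 133, 86, 83, 84, 84, 84, 81]
-0.012 [221, 219, 159, 55, 52, 52, 56, 54, 57, 56, 54, 54, 52, 52, 38, 87, 140, 123, 110, 110, 103, 140, 141, 142, 139, 155, 178, 150, 145, 121, 57, 52, 53, 51, 56, 56, 56, 55, 52, 52, 54, 51, 103, 97, 94, 123, 138, 142, 139, 140, 174, 198, 161, 115, 68, 59, 55, 76, 89, 47, 45, 49, 76, 123, 88, 86, 87, 87, 87, 85]
0.016 [223, 223, 214, 215, 214, 214, 223, 113, 88, 87, 88, 198, 138, 131, 131, 134, 198, 217, 214, 214, 213, 206, 220, 220, 214, 214, 216, 211, 213, 212, 216, 219, 213, 213, 213, 213, 207, 88, 87, 86, 115, 208, 138, 130, 129, 136, 194, 212, 214, 138, 128, 131, 140, 197, 89, 86, 89, 112, 214, 210, 211, 211, 213, 201, 92, 92, 91, 96, 137, 138]
0.02 [224, 222, 212, 219, 215, 218, 223, 156, 129, 135, 143, 208, 212
[... 900 characters left out ...]
hip [310.  98.] 236 0.56 world [0.6226 0.0982 0.011 ] tray [137.9 101.8  11. ] rect 90.0
chip [290.  68.] 257 0.49 world [0.5956 0.1253 0.011 ] tray [114.1 131.7  11. ] rect 84.0
[(430, [173.0, 39.0], [-7.0, 159.0]), (80, [194.0, 40.0], [14.0, 158.0]), (254, [290.0, 68.0], [115.0, 132.0]), (412, [176.0, 95.0], [-8.0, 104.0]), (228, [286.0, 93.0], [111.0, 106.0]), (215, [311.0, 98.0], [139.0, 102.0]), (65, [197.0, 100.0], [14.0, 99.0]), (221, [271.0, 108.0], [95.0, 91.0]), (362, [295.0, 115.0], [122.0, 84.0]), (189, [253.0, 116.0], [76.0, 82.0]), (435, [182.0, 134.0], [-5.0, 62.0]), (201, [268.0, 133.0], [92.0, 64.0]), (208, [289.0, 137.0], [117.0, 60.0]), (65, [454.0, 141.0], [303.0, 57.0])]
```

>>> play_rows(
  moves=[
    [[0,30,10,0,0,0],[0,30,10,0,0,0],[0,30,10,0,0,0],[0,20,10,0,0,0],[0,0,0,0,0,0]],
  ],
)

```text
time_s: 59.35
position: [0.6859, 0.0211, 0.1639]
tcp_rot: [[-0.119, 0.993, -0.004], [0.993, 0.119, 0.002], [0.002, -0.003, -1.0]]
force: [-0.1, 0.1, -0.1]
opening: 0.007
grasp_force: 0.0
```

>>> play_rows(
  moves=[
    [[0,0,0,0,0,0],[0,0,0,0,0,0]],
  ],
)

```text
time_s: 59.55
position: [0.6843, 0.0209, 0.1668]
tcp_rot: [[-0.119, 0.993, -0.002], [0.993, 0.119, 0.001], [0.002, -0.002, -1.0]]
force: [0.6, -0.0, -0.1]
opening: 0.004
grasp_force: 0.0
```

Run:
```python
from h import *
s=log(); print(s["time_s"],wt(T,s["position"])*1e3)
p=bot.capture("wrist"); m=p["image"]; cv2.imwrite("pics/w21.png",m)
a=chips(p); print(len(a))
hsv=cv2.cvtColor(m,cv2.COLOR_BGR2HSV)
k=((hsv[...,0]<12)&(hsv[...,1]>110)&(hsv[...,2]>60)).astype(np.uint8)
c=proj(p,tw(T,(.123,.083,.015))).astype(int); print(c)
for r in range(c[1]-24,c[1]+26): print("".join("%4d"%v if kk else "   ." for v,kk in zip(m[r,c[0]-30:c[0]+34:2,2],k[r,c[0]-30:c[0]+34:2])))
```

```text
59.55 [190.4953  18.0287 166.7554]
chip [176.  64.] 412 0.95 world [0.5958 0.1252 0.011 ] tray [114.4 131.7  11. ] rect 82.0
chip [203.  98.] 243 0.69 world [0.6231 0.0982 0.011 ] tray [138.4 101.7  11. ] rect 90.0
chip [175.  93.] 331 0.68 world [0.5956 0.0993 0.011 ] tray [111.2 105.9  11. ] rect 90.0
chip [140. 118.] 328 0.62 world [0.5627 0.0716 0.011 ] tray [75.4 82.1 11. ] rect 70.0
chip [192. 118.] 137 0.61 world [0.6129 0.0781 0.011 ] tray [126.   82.9  11. ] rect 90.0
chip [159. 109.] 297 0.58 world [0.5808 0.0823 0.011 ] tray [94.5 90.7 11. ] rect 90.0
chip [177. 118.] 347 0.53 world [0.5987 0.0761 0.011 ] tray [111.6  82.5  11. ] rect 82.0
chip [159. 138.] 283 0.51 world [0.5819 0.0549 0.011 ] tray [92.6 63.3 11. ] rect 72.0
chip [57. 94.] 2799 0.49 world [0.4834 0.0851 0.011 ] tray [ -1.9 104.5  11. ] rect 90.0
chip [121. 150.] 51475 0.44 world [0.5434 0.0378 0.011 ] tray [52.4 50.7 11. ] rect 90.0
10
[187 117]
   .   .   .   .   . 200 196 196 199 197 200 197 204 160   .   .   .   .   . 186 193 195 200 200 198 210 215 115   .   .   .   .
   .   .   .   .   . 198 197 192 2
[... 5586 characters left out ...]
  .   .   .   .   .   .   .   .   .   .   .   .   .   .
 122 123 130 130 123 111 110   .   . 121 143 143 147 150 193 200 214 183   .   .   .   .   .   .   .   .   .   .   .   .   .   .
 121 124 127 131 121 112 112   .   . 127 190 194 203 198 200 192 216 188   .   .   .   .   .   .   .   .   .   .   .   .   .   .
 126 122 128 132 120 110 109   .   . 132 201 192 203 196 197 195 217 193   .   .   .   .   .   .   .   .   .   .   .   .   .   .
 122 123 126 128 121 111 107   .   . 126 203 195 201 196 195 202 217 196   .   .   .   .   .   .   .   .   .   .   .   .   .   .
 123 121 126 126 123 117 112   .   . 126 201 197 198 197 196 205 215 199 182   .   .   .   .   .   .   .   .   .   .   .   .   .
```

Run:
```python
from h import *
p=bot.capture("side"); t=[(wt(T,onz(p,d["centre"],.004))*1e3).round() for d in bot.pinpoint(p,"tile64")]; print(t)
p=bot.capture("wrist"); m=p["image"]; 
for x in (.016,):
    print([int(m[tuple(proj(p,tw(T,(x,y,.014))).round().astype(int)[::-1])][0]) for y in np.arange(.175,.035,-.004)])
if len(t)>=3: print(bot.hand_in())
```

```text
[array([ 3., 91.,  4.]), array([ 8., 64.,  4.]), array([  4., 154.,   4.]), array([245., 300.,   4.])]
[219, 210, 209, 215, 88, 88, 132, 131, 215, 212, 212, 218, 212, 217, 211, 204, 209, 210, 210, 88, 120, 131, 130, 195, 214, 129, 131, 88, 86, 217, 213, 211, 93, 83, 132]
the job is handed in; nothing more can be done
None
```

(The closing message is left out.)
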